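# Re-arm the rolling mill with its reset key

## Task

Re-arm the rolling mill: take the key from its wooden block, push it fully into the lock on the control box, turn it clockwise gently until you feel the sprung stop push back, press lightly on against it for a moment so that it gives a little, then turn it all the way back home and draw it out. Then stand the key back in its wooden block, seated on its collar as it was, and leave the other things on the bench alone. Do not push or turn the key hard.

Things in the scene. Friction and masses are not known exactly. Their poses are not given: they have to be found in the camera images.
- key_head (a point): Centre of the key's black plastic head, the part to grip: 30 mm wide (key x), 10 mm thick (key y), 32 mm tall. Axes are the key's: z runs up from tip to head. The key starts upright in its block, head up. Below this point: head's underside at 16 mm, thin neck, collar (20 mm across) from 24 to 28 mm, round shank 4 mm thick down to 55 mm, then the flat double bit to the tip at 73 mm.
- key_tip (a point): Middle of the key's lower end, on its axis, 73 mm below key_head; same axes. The double bit here reaches 18 mm up from it, is 22 mm wide (x, both sides of the shank alike) and 4 mm thick (y), with its lower and upper edges rounded (radius 2 mm).
- key: The whole steel key, 89 mm long, about 60 g, the same after a half turn about its z axis; origin and axes as key_tip.
- block_slot (a point): Middle of the mouth of the slot in the wooden key block, on the block's top face. The block is fixed, 60 (x) x 70 (y) x 55 mm tall. The slot goes right through, is 32 mm long (x) and 11 mm wide (y); the key hangs in it on its collar, so key_head is then 28 mm above this point.
- lock_mark (a point): Nominal lock centre, on the upper face of the square steel lock plate (54 mm), 85 mm above the bench, 5 mm above the box's top. The plate's slot is 24 mm long (this point's x), 6 mm wide (y). It was screwed on by hand: the real slot centre lies anywhere up to 3 mm either way in x and up to 3 mm either way in y from this point (direction true), to be found by feel or eye.
- box: Control box, fixed on the bench: grey painted steel, 140 (x) x 200 (y) x 80 mm tall, origin in the middle of its underside, axes along its sides. It carries the lock (plate near its +y end, inner parts below) and a mushroom button 36 mm tall, 100 mm from the lock towards -y.
- plug (a joint): The lock's brass plug under the plate: 0 at home (hard stop), grows as the key turns it clockwise seen from above (rad). Stays where left; friction 0.04 N m; key play 0.06 rad either way. The key goes down 27 mm from the plate's upper face to the lock's floor (key_head then 46 mm above lock_mark); only then it turns, and it comes out only in line with the slot (about 5 degrees).
- reset_contact (a joint): Sprung stop in the lock that the key's bits meet: 0 at rest, grows as the key presses it clockwise (rad). The key meets it after 0.75 to 1.35 rad of turn, different in every run and not known beforehand. It pushes back with 0.09 N m at first touch and 0.06 N m more per 0.1 rad. It must be pressed 0.05 rad and held a moment; over 0.22 rad strains it.
- tub: Clear plastic tub, 72 mm wide, 42 mm tall, near the key block; leave alone. Origin under its centre.
- spool: Black thread spool, 44 mm wide, 45 mm tall, near the control box; leave alone. Origin under its centre.
- doming_block: Steel doming block, 50 mm cube, beyond the work; leave alone. Origin under its centre.
- scriber: Scriber with a wooden handle, 150 mm long, lying beyond the work; leave alone.
There are look-alikes about, which are no part of the job. Several things have the shape of the key; the one meant has the colours described above.

How it is judged:
By the outcome, as a careful person would: the job done as asked, in the order asked, and still so for the second after the job is handed in, with the robot touching nothing.
It also fails if it takes over 72 s, if anything falls off the work surface, if the arm or the gripper's body presses on something with over 40 N, if the wrist force passes 120 N, or if a joint passes its speed limit or range.

## Robot

A 6-joint arm with a two-finger parallel gripper is mounted at the origin on the work surface. World frame = base frame: x ahead of the robot, y to its left, z up, the work surface at z = 0. Lengths are in m, angles in rad, forces in N, time in s.
With the tool pointing down it reaches from about 0.325 to 0.9 m from the base axis. Payload 6.1 kg.
Tool frame: the origin (TCP) lies midway between the tips of the shut fingers; the grasp point (between the pads) lies 19 mm behind it; z points along the fingers, y is the direction in which the jaws open and shut (so a half turn about z gives the same grasp; the last joint's range is limited). The gripper opens to 85 mm and grips with 20 to 120 N. Pads are 22 mm wide; open, the fingers measure 114 mm over their backs; the gripper's body (76 mm by 85 mm) begins 54 mm behind the grasp point. The pads swing forward as they close: fully open they stand 13 mm farther back than shut.
Start: joints at [-1.269, 0.22, 1.526, -0, 1.395, -0.126], TCP at [0.259, -0.569, 0.231] pointing down, gripper open.
Joint ranges: [-2.98, 2.98], [-0.91, 2.08], [0.09, 2.57], [-1.24, 4.39], [0.2, 2.65], [-2.68, 2.68]. Speed limits (rad/s): [2.57, 2.57, 3.01, 3.14, 3.14, 3.14].

## Interface

Orientations are given as a unit quaternion [x, y, z, w].
In Python, from plant import sensors, cams, sign_off gives the robot as it stands. The module is installed in compiled form; this text tells all that it offers.
- The arm moves only by the tool send_rows, never from a script. Its argument "series" is a list of rows, each an object with "translation": the shift along the world's x, y, z in cm, a list of three; "roll": the turn about the world's z in degrees; "hand": the opening, from 0 (shut) to 1 (fully open). A call has 1 to 5 rows; each row shifts and turns the commanded pose from where the row before left it; what a row does not reach is not made up. A row lasts 1/12 s, in which the tool goes at most 41.7 mm and 7.16 degrees, less where a joint would pass 70% of its speed; a pose out of reach is approached as far as the arm can. A call with a gripper value outside its range is refused whole. The fingers move at their own pace and stop on an object; the grip force is fixed at half the most. Time passes only in rows, so rows that do not move let the fingers close. It gives the time, the measured TCP pose, the force and the opening at its end, in the units of the state.
- sensors.get_obs(): the state, without advancing time (a new reading comes with each control period).
- cams.grab_frame(name): name is "scene" or "top" or "wrist"; returns a dict with "pixels" (480x640x3 uint8, blue, green, red), "z_map" (480x640 float32, m along the optical axis (not along the pixel's ray), 0 where there is no reading), "fx", "fy", "cx", "cy" (pixels), "T" (4x4, takes a point from camera to world coordinates); the wrist camera has in their place "T_tool_cam" (4x4, takes a point from camera to tool coordinates, whose origin is the TCP and whose axes are the flange's). Camera axes: x right, y up, looking along -z (the intrinsics and any distortion apply to the point x, -y, -z); pixel columns grow to the right and rows downward; lengths in m; the calibration is good to about 2 mm. A picture is of the moment at which its call begins: read the wrist's pose just before it.
- sign_off(): hands the job in, once; it reports no verdict.
The state is a dict: "t": time; "qpos": joint angles; "dq": joint speeds; "joint_torque": joint torques, N m; "ee_pos": TCP position; "tool_rot": TCP orientation; "force": force on the tool from outside, world axes, zero at the start; "wrist_torque": the same for the moment, N m; "width": opening from 0.0 (shut) to 1.0 (fully open).
Only numpy, scipy, OpenCV 4.12 (cv2) and the standard library are available. Lean on these libraries where they do the work, as an engineer would, in place of code of your own. Each camera call takes 0.05 s, during which the arm holds its last target.

## Working session

There is one attempt and no reset: what is moved stays moved. The work goes in short steps, Python scripts to look and compute and a tool call to move; the robot and the scene stay as the last step left them, time stands still between calls to the robot, and variables do not carry over. Pictures are saved under pics/ and viewed, and the job is handed in when it is done.

Besides the shell and the picture viewer there is one more tool, called after "Request:" by a JSON object that holds its "fn" and its "kwargs". send_rows: Moves the arm, as the interface text tells. Its arguments: {"type":"object","properties":{"series":{"type":"array"}},"required":["series"]}

```bash
mkdir -p pics; cat > h.py <<'E'
from plant import sensors, cams
import numpy as np, cv2
from scipy.spatial.transform import Rotation as R
def grab(n):
    o=sensors.get_obs(); f=cams.grab_frame(n)
    if 'T' in f: T=np.array(f['T'])
    else:
        W=np.eye(4); W[:3,:3]=R.from_quat(o['tool_rot']).as_matrix(); W[:3,3]=o['ee_pos']
        T=W@np.array(f['T_tool_cam'])
    f['TW']=T; return f
def ray(f,u,v):
    d=np.array([(u-f['cx'])/f['fx'],-(v-f['cy'])/f['fy'],-1.]); T=f['TW']
    return T[:3,3],T[:3,:3]@d
def onz(f,u,v,z):
    p,d=ray(f,u,v); return p+d*(z-p[2])/d[2]
def proj(f,P):
    T=f['TW']; c=T[:3,:3].T@(np.asarray(P,float)-T[:3,3])
    return f['cx']+f['fx']*c[0]/-c[2], f['cy']-f['fy']*c[1]/-c[2]
def pt(f,u,v):
    z=f['z_map'][int(v),int(u)]; p,d=ray(f,u,v); return p+d*z
def save(f,n): cv2.imwrite('pics/'+n+'.png',f['pixels'])
E
python3 - <<'E'
from h import *
o=sensors.get_obs(); print(o)
for n in ['scene','top','wrist']:
    f=grab(n); save(f,n+'0'); print(n,[k for k in f],f['fx'],f['cx'],f['cy'],f['TW'].round(3).tolist())
    import pickle; pickle.dump(f,open(n+'0.pkl','wb'))
E
```

```text
{'t': 0.0, 'qpos': array([-1.26911481e+00,  2.21262964e-01,  1.52764627e+00,  4.95205085e-05,
        1.39468486e+00, -1.26093441e-01]), 'dq': array([ 0.00036773,  0.00220866, -0.00067593,  0.00017802,  0.0002305 ,
       -0.00044812]), 'joint_torque': array([ 2.35509433e-04, -4.96890736e+01, -3.89397919e+01, -2.67966388e-04,
        1.10049499e-02,  2.19189599e-05]), 'ee_pos': array([ 0.25910987, -0.56808091,  0.23015782]), 'tool_rot': array([ 9.77213579e-01,  2.12256021e-01, -6.34651554e-05, -9.99000302e-04]), 'force': array([0.38767666, 0.12116631, 0.71010675]), 'wrist_torque': array([-0.02694105, -0.00604096, -0.01579145]), 'width': 1.0000540670805618}
scene ['pixels', 'z_map', 'fx', 'fy', 'cx', 'cy', 'T', 'TW'] 496.8765714331332 320.1188141525328 240.54485714564734 [[-0.843, -0.371, 0.39, 1.044], [0.538, -0.555, 0.635, 0.708], [-0.019, 0.745, 0.667, 0.802], [0.0, 0.0, 0.0, 1.0]]
top ['pixels', 'z_map', 'fx', 'fy', 'cx', 'cy', 'T', 'TW'] 531.0156726682296 316.2256665535954 241.62749560678938 [[-0.005, 0.985, -0.17, 0.426], [-1.0, -0.004, 0.008, 0.031], [0.007, 0.17, 0.985, 1.102], [0.0, 0.0, 0.0, 1.0]]
wrist ['pixels', 'z_map', 'fx', 'fy', 'cx', 'cy', 'T_tool_cam', 'TW'] 369.58790214663003 317.0781162081696 239.06312324646504 [[0.415, 0.87, 0.268, 0.327], [-0.91, 0.397, 0.121, -0.536], [-0.001, -0.294, 0.956, 0.373], [0.0, 0.0, 0.0, 1.0]]
```

View pics/scene0.png

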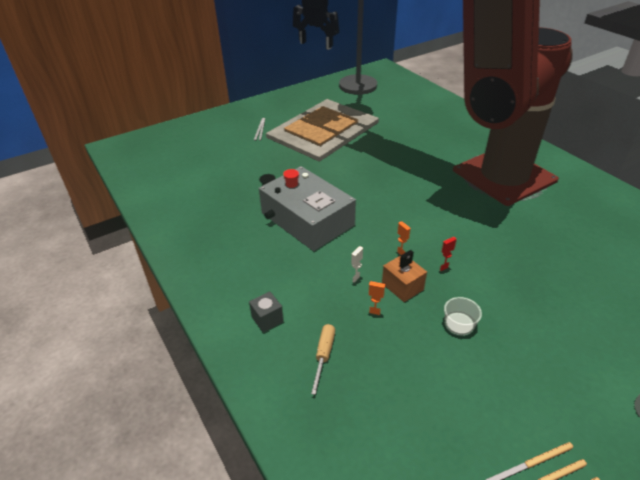

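View pics/top0.png

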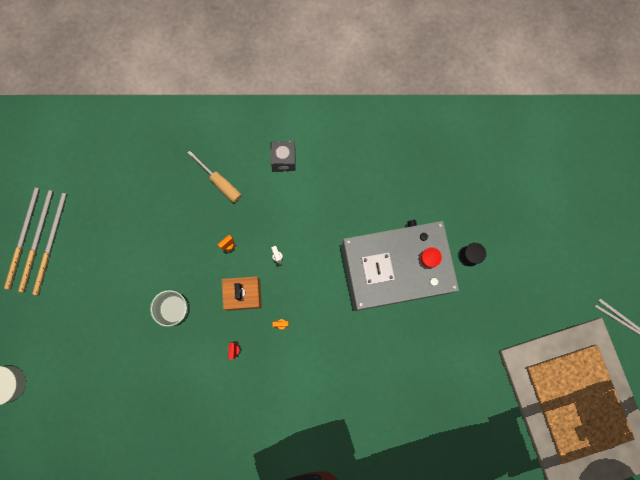

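View pics/wrist0.png

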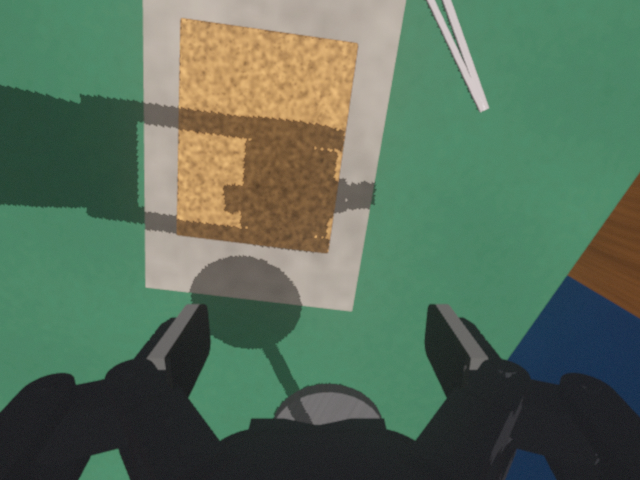

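Key look-alikes in the scene view are orange (403,235), red (448,250), white (357,262), orange (376,295), and black in the wooden block (406,262). By the description, the black one in the block is the key. I'll check that in a close crop.

```bash
python3 - <<'E'
from h import *
import pickle
s=pickle.load(open('scene0.pkl','rb'));t=pickle.load(open('top0.pkl','rb'))
a=s['pixels'][235:305,370:440]; b=t['pixels'][265:325,210:270]; c=t['pixels'][235:300,345:410]; d=s['pixels'][180:220,295:345]
I=[cv2.resize(x,(390,290),interpolation=cv2.INTER_NEAREST) for x in (a,b,c,d)]
cv2.imwrite('pics/crop0.png',np.vstack([np.hstack(I[:2]),np.hstack(I[2:])]))
E
```

```text
(no output)
```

View pics/crop0.png

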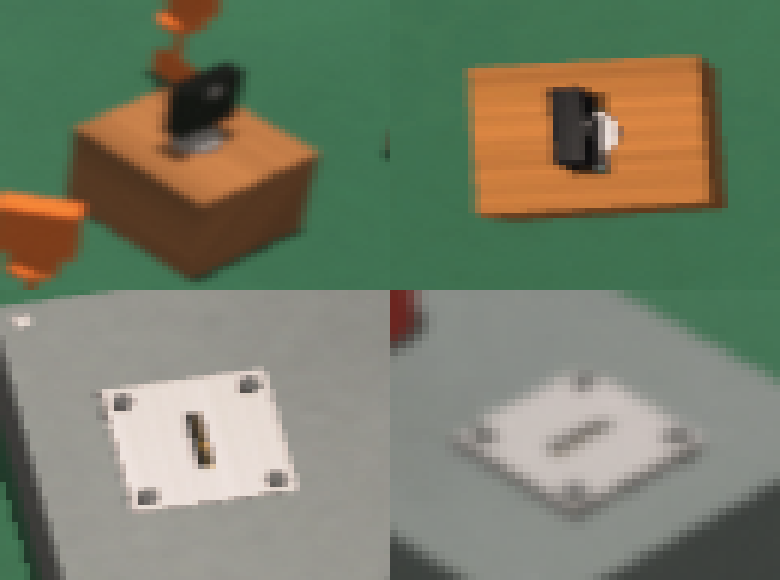

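The crop confirms it: black head and steel collar in the wooden block. The lock slot is visible near the middle of its plate. Next I'll measure coarsely, then check with the wrist camera.

```bash
python3 - <<'E'
from h import *
import pickle
t=pickle.load(open('top0.pkl','rb'))
hsv=cv2.cvtColor(t['pixels'],cv2.COLOR_BGR2HSV)
def roi(m,u0,u1,v0,v1):
    z=np.zeros_like(m); z[v0:v1,u0:u1]=m[v0:v1,u0:u1]; return z
def rect(m,z,name):
    c=max(cv2.findContours(m,cv2.RETR_EXTERNAL,cv2.CHAIN_APPROX_NONE)[0],key=cv2.contourArea)
    P=np.array([onz(t,*q[0],z)[:2] for q in c])*1000
    r=cv2.minAreaRect(P.astype(np.float32)); print(name,np.round(r[0],1),np.round(r[1],1),round(r[2],1))
m=roi(((hsv[...,0]>5)&(hsv[...,0]<20)&(hsv[...,1]>120)&(hsv[...,2]>150)).astype(np.uint8),215,265,270,315)
rect(m,.055,'block')
m=roi((hsv[...,2]<75).astype(np.uint8),230,245,275,300); rect(m,.099,'head')
m=roi(((hsv[...,2]>185)&(hsv[...,1]<40)).astype(np.uint8),355,400,248,290); rect(m,.085,'plate')
m=roi((hsv[...,2]<130).astype(np.uint8),372,384,258,278); rect(m,.085,'slot')
m=roi(((hsv[...,2]>90)&(hsv[...,1]<60)).astype(np.uint8),335,465,215,315); rect(m,.08,'box')
E
```

```text
block [506.5 172.8] [59.7 69.8] 4.0
head [504.8 169.9] [28.5 13.2] 1.2
plate [550.3 -95.8] [53.7 54.2] 10.1
slot [550.  -95.4] [20.1  3.8] 9.9
box [ 557.5 -140.5] [142.3 200.6] 10.4
```

Request:
{"fn": "send_rows", "kwargs": {"series": [{"translation": [1.2, 2.0, 0], "roll": 6.8, "hand": 0.6}, {"translation": [1.2, 2.0, 0], "roll": 6.8, "hand": 0.6}, {"translation": [1.2, 2.0, 0], "roll": 6.8, "hand": 0.6}, {"translation": [1.2, 2.0, 0], "roll": 6.8, "hand": 0.6}, {"translation": [1.2, 2.0, 0], "roll": 6.8, "hand": 0.6}]}}

```text
t: 0.57
ee_pos: [0.3196, -0.4675, 0.2309]
tool_rot: [0.871, 0.491, 0.0, -0.0]
force: [-0.1, -1.4, -0.6]
width: 0.597
```

Request:
{"fn": "send_rows", "kwargs": {"series": [{"translation": [1.2, 2.0, 0], "roll": 6.8, "hand": 0.6}, {"translation": [1.2, 2.0, 0], "roll": 6.8, "hand": 0.6}, {"translation": [1.2, 2.0, 0], "roll": 6.8, "hand": 0.6}, {"translation": [1.2, 2.0, 0], "roll": 6.8, "hand": 0.6}, {"translation": [1.2, 2.0, 0], "roll": 6.8, "hand": 0.6}]}}

```text
t: 0.98
ee_pos: [0.3796, -0.3675, 0.231]
tool_rot: [0.689, 0.724, 0.0, -0.0]
force: [-0.5, -1.0, 0.1]
width: 0.598
```

```bash
cat > st.py <<'E'
from h import *
o=sensors.get_obs(); e=R.from_quat(o['tool_rot']).as_matrix()
print('t',round(o['t'],2),'tcp mm',(o['ee_pos']*1000).round(1),'yaw',np.degrees(np.arctan2(e[1,0],e[0,0])).round(2),'z',e[:,2].round(3),'F',o['force'].round(2),'M',o['wrist_torque'].round(3),'w',round(o['width'],3),'q',o['qpos'].round(2))
E
python3 st.py
```

```text
t 0.98 tcp mm [ 379.6 -367.5  231. ] yaw 92.84 z [-0.  0. -1.] F [-0.53 -1.    0.15] M [ 0.045 -0.014 -0.04 ] w 0.598 q [-0.92 -0.01  1.78  0.    1.38 -0.97]
```

Request:
{"fn": "send_rows", "kwargs": {"series": [{"translation": [1.2, 2.0, 0], "roll": 6.9, "hand": 0.6}, {"translation": [1.2, 2.0, 0], "roll": 6.9, "hand": 0.6}, {"translation": [1.2, 2.0, 0], "roll": 6.9, "hand": 0.6}, {"translation": [1.2, 2.0, 0], "roll": 6.9, "hand": 0.6}, {"translation": [1.2, 2.0, 0], "roll": 6.9, "hand": 0.6}]}}

```text
t: 1.4
ee_pos: [0.4396, -0.2675, 0.2311]
tool_rot: [0.443, 0.896, 0.0, -0.0]
force: [0.1, -0.5, -0.5]
width: 0.6
```

Request:
{"fn": "send_rows", "kwargs": {"series": [{"translation": [1.2, 2.0, 0], "roll": 6.9, "hand": 0.6}, {"translation": [1.2, 2.0, 0], "roll": 6.9, "hand": 0.6}, {"translation": [1.2, 2.0, 0], "roll": 6.9, "hand": 0.6}, {"translation": [1.2, 2.0, 0], "roll": 6.9, "hand": 0.6}, {"translation": [1.2, 2.0, 0], "roll": 6.9, "hand": 0.6}]}}

```text
t: 1.82
ee_pos: [0.4995, -0.1675, 0.231]
tool_rot: [0.158, 0.987, 0.0, -0.0]
force: [0.2, -0.4, 0.3]
width: 0.602
```

Request:
{"fn": "send_rows", "kwargs": {"series": [{"translation": [1.2, 1.8, 0], "roll": 6.9, "hand": 0.6}, {"translation": [1.2, 1.8, 0], "roll": 6.9, "hand": 0.6}, {"translation": [1.2, 1.8, 0], "roll": 6.9, "hand": 0.6}, {"translation": [1.2, 1.8, 0], "roll": 6.9, "hand": 0.6}, {"translation": [0, 0, 0], "roll": 0.7, "hand": 0.6}]}}

```text
t: 2.23
ee_pos: [0.5485, -0.0937, 0.231]
tool_rot: [-0.09, 0.996, 0.001, 0.0]
force: [0.5, -0.0, 0.5]
width: 0.601
```

```bash
python3 st.py; python3 - <<'E'
from h import *
import pickle
f=grab('wrist'); save(f,'wrist1'); pickle.dump(f,open('wrist1.pkl','wb'))
E
```

```text
t 2.23 tcp mm [548.5 -93.7 231. ] yaw -169.71 z [ 0.     0.002 -1.   ] F [ 0.47 -0.04  0.48] M [-0.062 -0.011  0.01 ] w 0.601 q [-0.31  0.06  1.71  0.    1.38 -2.06]
```

View pics/wrist1.png

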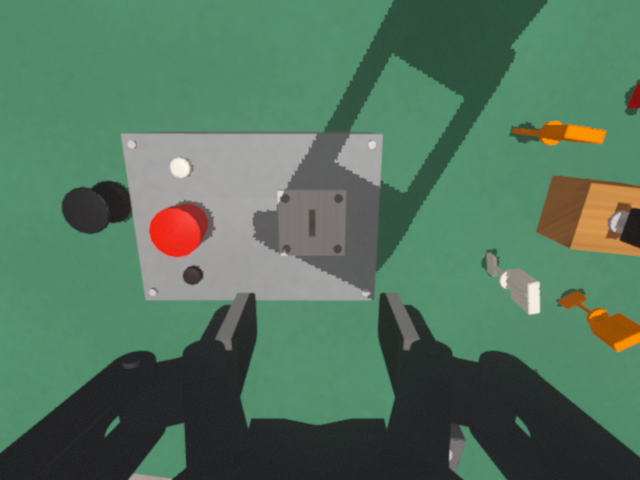

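Wrist view: the lock plate spans (278–345, 190–255) with a dark slot at (312,222), and the mushroom button is at (178,232). I'll compute the slot position from this.

```bash
python3 - <<'E'
from h import *
import pickle
f=pickle.load(open('wrist1.pkl','rb')); g=f['pixels'].astype(int).sum(2)/3
for n,r,th in [('slot',(300,325,200,245),60)]:
    m=np.zeros(g.shape,np.uint8); m[r[2]:r[3],r[0]:r[1]]=(g[r[2]:r[3],r[0]:r[1]]<th)
    c=max(cv2.findContours(m,0,1)[0],key=cv2.contourArea)
    P=np.array([onz(f,*q[0],.085)[:2] for q in c],np.float32)*1000; print(n,cv2.minAreaRect(P),cv2.minAreaRect(c))
p=np.array([onz(f,u,v,.085)[:2]*1000 for u,v in [(278,190.5),(345.5,190),(345.5,255),(278.5,255.5)]]); print(p.round(1),p.mean(0))
print(g[200:246:3,305:320].astype(int))
E
```

```text
Traceback (most recent call last):
ValueError: max() iterable argument is empty
```

```bash
python3 - <<'E'
from h import *
import pickle
f=pickle.load(open('wrist1.pkl','rb')); g=f['pixels'].astype(int).sum(2)//3
r=(300,325,200,245)
m=np.zeros(g.shape,np.uint8); m[r[2]:r[3],r[0]:r[1]]=(g[r[2]:r[3],r[0]:r[1]]<85)
c=max(cv2.findContours(m,0,1)[0],key=cv2.contourArea)
P=np.array([onz(f,*q[0],.085)[:2] for q in c],np.float32)*1000; print(cv2.minAreaRect(P),cv2.minAreaRect(c))
p=np.array([onz(f,u,v,.085)[:2]*1000 for u,v in [(278,190.5),(345.5,190),(345.5,255),(278.5,255.5)]]); print(p.round(1),p.mean(0))
print(g[204:242:3,304:321])
E
```

```text
((549.0784912109375, -97.24083709716797), (20.839078903198242, 4.070398330688477), 10.154480934143066) ((311.5, 222.5), (25.0, 5.0), 90.0)
[[ 528.1 -127.7]
 [ 518.2  -75.5]
 [ 571.3  -64.6]
 [ 581.7 -119.3]] [549.83760505 -96.78213107]
[[121 122 123 122 120 120 120 120 119 118 120 120 120 118 117 118 119]
 [120 121 122 121 120 121 120 118 118 119 120 120 118 119 117 119 121]
 [122 122 122 119 106  85  79  78  77  78  82 100 116 119 117 116 119]
 [120 122 121 118 105  82  71  72  71  73  79  98 115 119 118 119 119]
 [120 122 123 117 105  83  73  73  72  73  79  97 115 119 117 119 121]
 [121 122 122 119 105  85  73  71  69  74  77  98 115 117 118 118 118]
 [121 123 121 117 105  83  74  69  70  72  78  96 116 118 118 119 118]
 [121 123 122 117 106  80  71  69  67  68  78  97 114 117 118 118 120]
 [121 122 123 117 106  82  71  72  73  73  76  98 115 117 117 117 120]
 [121 122 121 119 103  82  73  74  72  71  75  96 114 117 117 117 120]
 [120 122 121 119 106  85  76  76  78  78  82  98 116 117 117 117 119]
 [120 121 122 120 115 112 112 111 111 110 112 114 115 117 117 119 120]
 [121 122 121 121 119 120 120 120 118 119 119 119 117 118 119 119 119]]
```

Request:
{"fn": "send_rows", "kwargs": {"series": [{"translation": [-0.5, 2.9, 0], "roll": -0.8, "hand": 0.6}, {"translation": [-0.5, 2.9, 0], "roll": -0.8, "hand": 0.6}, {"translation": [-0.5, 2.9, 0], "roll": -0.8, "hand": 0.6}, {"translation": [-0.5, 2.9, 0], "roll": -0.8, "hand": 0.6}, {"translation": [-0.5, 2.9, 0], "roll": -0.8, "hand": 0.6}]}}

```text
t: 2.7
ee_pos: [0.5215, 0.0484, 0.2311]
tool_rot: [-0.048, 0.999, -0.0, -0.0]
force: [0.4, -0.2, -0.3]
width: 0.598
```

Request:
{"fn": "send_rows", "kwargs": {"series": [{"translation": [-0.5, 2.9, 0], "roll": -0.8, "hand": 0.6}, {"translation": [-0.5, 2.9, 0], "roll": -0.8, "hand": 0.6}, {"translation": [-0.5, 2.9, 0], "roll": -0.7, "hand": 0.6}, {"translation": [-0.3, 3.1, 0], "roll": 0, "hand": 0.6}, {"translation": [0, 0, 0], "roll": 0, "hand": 0.6}]}}

```text
t: 3.12
ee_pos: [0.5032, 0.1698, 0.2312]
tool_rot: [-0.031, 1.0, 0.001, -0.0]
force: [0.3, -0.7, 0.7]
width: 0.594
```

```bash
python3 st.py; python3 - <<'E'
from h import *
import pickle
f=grab('wrist'); save(f,'wrist2'); pickle.dump(f,open('wrist2.pkl','wb'))
E
```

```text
t 3.12 tcp mm [503.2 169.8 231.2] yaw -176.45 z [-0.     0.002 -1.   ] F [ 0.3  -0.73  0.65] M [-0.071  0.01  -0.001] w 0.594 q [ 0.18 -0.    1.77  0.    1.38 -1.46]
```

View pics/wrist2.png

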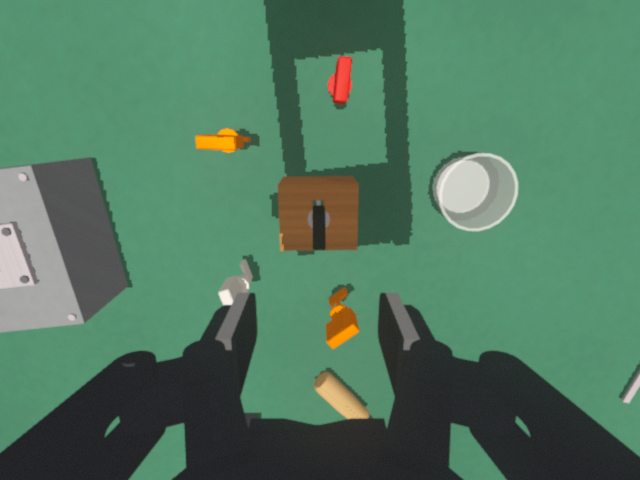

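Wrist view: black head at (319,227), collar at (319,218), block (279–358, 177–250), and the tub well clear at (475,190).

```bash
python3 - <<'E'
from h import *
import pickle
f=pickle.load(open('wrist2.pkl','rb')); g=f['pixels'].astype(int).sum(2)//3
m=np.zeros(g.shape,np.uint8); m[195:252,305:335]=(g[195:252,305:335]<45)
c=max(cv2.findContours(m,0,1)[0],key=cv2.contourArea); print(cv2.boundingRect(c),cv2.minAreaRect(c))
print(g[215,305:335],g[240,305:335]); print(g[195:256,320])
for z in (.099,):
  P=np.array([onz(f,*q[0],z)[:2] for q in c],np.float32)*1000; print(cv2.minAreaRect(P))
print(pt(f,319,235), pt(f,300,230))
p=np.array([onz(f,u,v,.055)[:2]*1000 for u,v in [(278,183),(358,183),(358,250),(280,250)]]); print(p.round(1),p.mean(0))
E
```

```text
(313, 206, 12, 43) ((318.5, 227.0), (42.0, 11.0), 90.0)
[ 87  87  90 109 124 123 112  87  44  39  35  37  39  38  37  35  37  38
  35  55  96 122 123 117 100  85  87  85  85  84] [84 86 87 87 86 86 84 73 46 40 37 38 39 34 34 39 38 37 39 40 66 84 85 86
 87 87 82 87 86 86]
[ 83  85  87  85  84  95  99 102  98  92  68  39  35  32  35  37  36  36
  33  36  35  36  35  35  36  38  37  39  37  36  39  35  39  37  38  37
  38  36  38  35  39  36  38  40  40  39  36  36  36  38  36  36  37  41
  60  93 114 114 114 116 115]
((502.92828369140625, 171.81736755371094), (33.57790756225586, 8.630846977233887), 3.5422818660736084)
[0.50891053 0.17255649 0.09943374] [0.51801229 0.15639986 0.05640097]
[[477.5 135.4]
 [473.2 204.3]
 [534.1 210.1]
 [538.5 139.1]] [505.80802256 172.2051137 ]
```

Request:
{"fn": "send_rows", "kwargs": {"series": [{"translation": [0.2, 0.2, -3.0], "roll": 0, "hand": 0.6}, {"translation": [0, 0, -3.5], "roll": 0, "hand": 0.6}, {"translation": [0, 0, -3.5], "roll": 0, "hand": 0.6}, {"translation": [0, 0, -2.5], "roll": 0, "hand": 0.6}, {"translation": [0, 0, 0], "roll": 0, "hand": 0.5}]}}

```text
t: 3.58
ee_pos: [0.5017, 0.1657, 0.1]
tool_rot: [-0.029, 1.0, -0.001, -0.006]
force: [-1.4, -0.9, -1.5]
width: 0.5
```

```bash
python3 st.py; python3 - <<'E'
from h import *
import pickle
f=grab('wrist'); save(f,'wrist3')
E
```

```text
t 3.58 tcp mm [501.7 165.7 100. ] yaw -176.65 z [-0.011 -0.003 -1.   ] F [-1.39 -0.86 -1.51] M [-0.001  0.037 -0.005] w 0.5 q [ 0.17  0.14  1.88 -0.    1.13 -1.46]
```

View pics/wrist3.png

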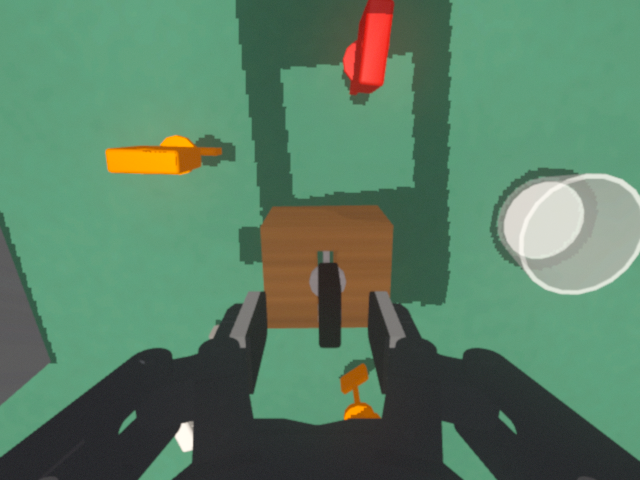

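Request:
{"fn": "send_rows", "kwargs": {"series": [{"translation": [0, 0, 0], "roll": 0, "hand": 0.5}, {"translation": [0, 0, 0], "roll": 0, "hand": 0.5}]}}

```text
t: 3.8
ee_pos: [0.5082, 0.1679, 0.1088]
tool_rot: [-0.03, 1.0, 0.0, 0.002]
force: [-0.2, 0.8, 0.9]
width: 0.499
```

```bash
python3 st.py; python3 - <<'E'
from h import *
f=grab('wrist'); save(f,'wrist4')
g=f['pixels'].astype(int).sum(2)//3
print(g[330,300:360]); 
for v in (275,300,330): print(v,onz(f,329,v,.099))
E
python3 st.py
```

```text
t 3.8 tcp mm [508.2 167.9 108.8] yaw -176.56 z [ 0.004  0.    -1.   ] F [-0.2   0.81  0.93] M [ 0.007 -0.061  0.027] w 0.499 q [ 0.17  0.13  1.87 -0.    1.14 -1.46]
[124 125 125 123 126 125 124 124 124 125 125 124 126 123 125 126 126 125
 125 124 123 125 124 124 123 123 123 125 125 125 123 125 124 123 124 124
 124 123 124 123 124 124 123 123 123 122 123 124 124 122 123 124 125 126
 124 125 125 125 124 124]
275 [0.49625656 0.17325419 0.099     ]
300 [0.508536   0.17411056 0.099     ]
330 [0.52401404 0.17518999 0.099     ]
t 3.85 tcp mm [508.3 168.1 109. ] yaw -176.54 z [ 0.004  0.001 -1.   ] F [ 0.73  0.71 -0.18] M [ 0.018 -0.028  0.033] w 0.502 q [ 0.17  0.13  1.87 -0.    1.14 -1.46]
```

View pics/wrist4.png

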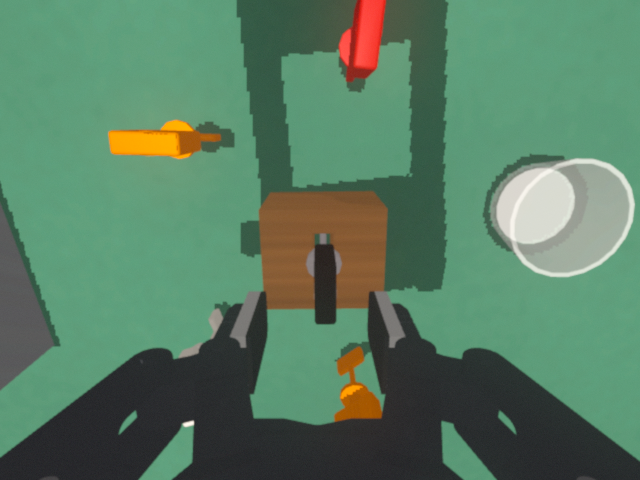

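Request:
{"fn": "send_rows", "kwargs": {"series": [{"translation": [0, 0, 0], "roll": 0, "hand": 0.5}, {"translation": [0, 0, 0], "roll": 0, "hand": 0.5}, {"translation": [0, 0, 0], "roll": 0, "hand": 0.5}]}}

```text
t: 4.1
ee_pos: [0.507, 0.1685, 0.1074]
tool_rot: [-0.031, 1.0, 0.0, 0.001]
force: [-0.0, 0.1, 0.0]
width: 0.499
```

```bash
python3 - <<'E'
from h import *
f=grab('wrist'); save(f,'wrist5')
g=f['pixels'].astype(int).sum(2)//3
m=np.zeros(g.shape,np.uint8); m[230:335,300:350]=(g[230:335,300:350]<45)
c=max(cv2.findContours(m,0,1)[0],key=cv2.contourArea)
P=np.array([onz(f,*q[0],.099)[:2] for q in c],np.float32)*1000; print(cv2.minAreaRect(P),cv2.boundingRect(c), (P[:,0].min(),P[:,0].max()))
E
python3 st.py
```

```text
((500.982666015625, 171.64959716796875), (38.117008209228516, 8.670560836791992), 4.251667499542236) (314, 248, 20, 79) (np.float32(481.83252), np.float32(520.1693))
t 4.15 tcp mm [506.7 168.4 107.1] yaw -176.48 z [ 0.001  0.    -1.   ] F [-0.23 -0.3   0.45] M [ 0.033 -0.004 -0.058] w 0.499 q [ 0.17  0.13  1.88 -0.    1.13 -1.46]
```

Request:
{"fn": "send_rows", "kwargs": {"series": [{"translation": [-0.1, 0.3, -1.0], "roll": 0, "hand": 0.5}, {"translation": [0, 0, -1.0], "roll": 0, "hand": 0.5}, {"translation": [0, 0, -1.0], "roll": 0, "hand": 0.5}, {"translation": [0, 0, -0.7], "roll": 0, "hand": 0.5}, {"translation": [0, 0, -0.4], "roll": 0, "hand": 0.5}]}}

```text
t: 4.57
ee_pos: [0.5039, 0.1711, 0.063]
tool_rot: [-0.031, 1.0, -0.0, -0.002]
force: [0.6, -0.7, 0.0]
width: 0.504
```

Request:
{"fn": "send_rows", "kwargs": {"series": [{"translation": [0, 0, 0], "roll": 0, "hand": 0.5}, {"translation": [0, 0, 0], "roll": 0, "hand": 0.5}, {"translation": [0, 0, 0], "roll": 0, "hand": 0.4}]}}

```text
t: 4.82
ee_pos: [0.5056, 0.1714, 0.0655]
tool_rot: [-0.031, 1.0, 0.0, 0.0]
force: [0.4, 0.4, -0.4]
width: 0.405
```

```bash
python3 st.py; python3 - <<'E'
from h import *
f=grab('wrist'); save(f,'wrist6')
E
python3 st.py
```

```text
t 4.82 tcp mm [505.6 171.4  65.5] yaw -176.49 z [ 0.  0. -1.] F [ 0.38  0.37 -0.4 ] M [-0.02  -0.055 -0.023] w 0.405 q [ 0.18  0.19  1.9   0.    1.05 -1.45]
t 4.87 tcp mm [505.8 171.4  65.8] yaw -176.49 z [ 0.001  0.    -1.   ] F [ 0.31 -0.59 -0.6 ] M [0.039 0.025 0.056] w 0.399 q [ 0.18  0.19  1.9  -0.    1.05 -1.45]
```

View pics/wrist6.png

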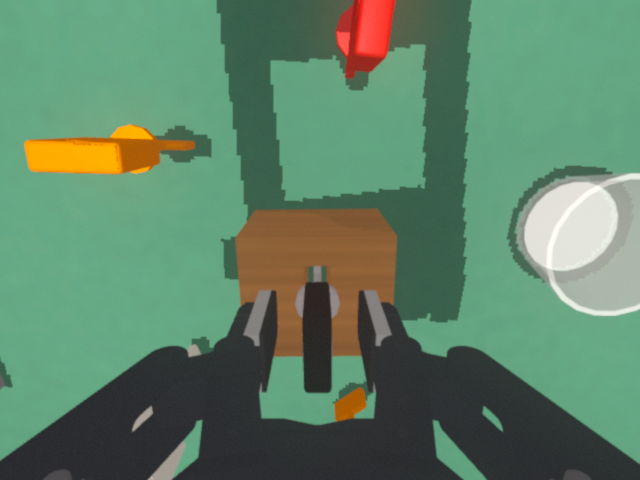

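The head is centred between the pads at (317,335). Closing.

Request:
{"fn": "send_rows", "kwargs": {"series": [{"translation": [0, 0, 0], "roll": 0, "hand": 0.2}, {"translation": [0, 0, 0], "roll": 0, "hand": 0.1}, {"translation": [0, 0, 0], "roll": 0, "hand": 0}, {"translation": [0, 0, 0], "roll": 0, "hand": 0}, {"translation": [0, 0, 0], "roll": 0, "hand": 0}]}}

```text
t: 5.28
ee_pos: [0.5058, 0.1714, 0.0659]
tool_rot: [-0.031, 1.0, 0.0, 0.001]
force: [-0.1, 1.0, 4.3]
width: 0.11
```

```bash
python3 st.py
```

```text
t 5.28 tcp mm [505.8 171.4  65.9] yaw -176.48 z [ 0.001  0.    -1.   ] F [-0.06  1.    4.34] M [-0.011  0.092 -0.021] w 0.11 q [ 0.18  0.19  1.9  -0.    1.05 -1.45]
```

Request:
{"fn": "send_rows", "kwargs": {"series": [{"translation": [0, 0, 0.5], "roll": 0, "hand": 0}, {"translation": [0, 0, 1.0], "roll": 0, "hand": 0}, {"translation": [0, 0, 2.0], "roll": 0, "hand": 0}, {"translation": [0, 0, 2.0], "roll": 0, "hand": 0}, {"translation": [0, 0, 2.0], "roll": 0, "hand": 0}]}}

```text
t: 5.7
ee_pos: [0.5049, 0.1713, 0.1414]
tool_rot: [-0.031, 1.0, -0.0, -0.0]
force: [0.3, 0.1, -0.7]
width: 0.108
```

Request:
{"fn": "send_rows", "kwargs": {"series": [{"translation": [0, 0, 2.0], "roll": 0, "hand": 0}, {"translation": [0, 0, 2.0], "roll": 0, "hand": 0}, {"translation": [0, 0, 2.0], "roll": 0, "hand": 0}, {"translation": [0, 0, 0], "roll": 0, "hand": 0}, {"translation": [0, 0, 0], "roll": 0, "hand": 0}]}}

```text
t: 6.12
ee_pos: [0.5061, 0.1715, 0.2019]
tool_rot: [-0.031, 1.0, 0.0, 0.002]
force: [-0.2, -0.7, -0.6]
width: 0.11
```

```bash
python3 st.py;  python3 - <<'E'
from h import *
f=grab('wrist'); save(f,'wrist7')
E
```

```text
t 6.12 tcp mm [506.1 171.5 201.9] yaw -176.49 z [ 0.003  0.001 -1.   ] F [-0.19 -0.72 -0.59] M [-0.021  0.041 -0.046] w 0.11 q [ 0.18  0.02  1.8   0.    1.32 -1.45]
```

View pics/wrist7.png

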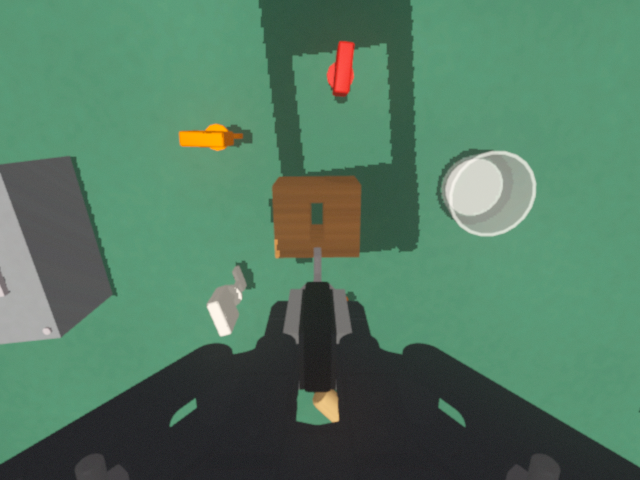

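Request:
{"fn": "send_rows", "kwargs": {"series": [{"translation": [0.4, -1.5, 0], "roll": 0.6, "hand": 0}, {"translation": [0.4, -2.8, 0], "roll": 0.6, "hand": 0}, {"translation": [0.5, -2.8, 0], "roll": 0.7, "hand": 0}, {"translation": [0.5, -2.8, 0], "roll": 0.7, "hand": 0}, {"translation": [0.5, -2.8, 0], "roll": 0.7, "hand": 0}]}}

```text
t: 6.58
ee_pos: [0.5271, 0.0433, 0.1982]
tool_rot: [-0.06, 0.998, 0.0, -0.002]
force: [0.8, -0.2, -1.3]
width: 0.108
```

Request:
{"fn": "send_rows", "kwargs": {"series": [{"translation": [0.5, -2.8, 0], "roll": 0.7, "hand": 0}, {"translation": [0.5, -2.8, 0], "roll": 0.7, "hand": 0}, {"translation": [0.4, -2.8, 0], "roll": 0.7, "hand": 0}, {"translation": [0.4, -2.8, 0], "roll": 0.7, "hand": 0}, {"translation": [0.2, -2.2, 0], "roll": 0.4, "hand": 0}]}}

```text
t: 7.0
ee_pos: [0.5473, -0.0915, 0.1982]
tool_rot: [-0.087, 0.996, 0.0, -0.002]
force: [0.8, 0.1, -0.4]
width: 0.109
```

Request:
{"fn": "send_rows", "kwargs": {"series": [{"translation": [0, -0.5, -1], "roll": 0, "hand": 0}, {"translation": [0, 0, -1], "roll": 0, "hand": 0}, {"translation": [0, 0, -1], "roll": 0, "hand": 0}, {"translation": [0, 0, 0], "roll": 0, "hand": 0}, {"translation": [0, 0, 0], "roll": 0, "hand": 0}]}}

```text
t: 7.42
ee_pos: [0.547, -0.093, 0.1683]
tool_rot: [-0.088, 0.996, 0.001, -0.002]
force: [-0.6, 0.1, -0.3]
width: 0.107
```

```bash
python3 - <<'E'
from h import *
import pickle
f=grab('wrist'); save(f,'wrist8'); pickle.dump(f,open('wrist8.pkl','wb'))
o=sensors.get_obs(); p=o['ee_pos']; e=R.from_quat(o['tool_rot']).as_matrix()
for q in [(0,0),(11,0),(-11,0)]:
    P=p+e@np.array([q[0]/1e3,0,.0559]); print(q,P.round(4),np.round(proj(f,P),1))
E
python3 st.py
```

```text
(0, 0) [ 0.5477 -0.0932  0.1135] [314.9 264.4]
(11, 0) [ 0.5368 -0.0952  0.1136] [314.9 246.1]
(-11, 0) [ 0.5585 -0.0913  0.1135] [315.  282.1]
t 7.47 tcp mm [547.8 -93.3 169.4] yaw -169.9 z [-0.002  0.001 -1.   ] F [ 0.28 -0.01 -0.48] M [-0.027 -0.041 -0.05 ] w 0.111 q [-0.31  0.11  1.77  0.    1.26 -2.06]
```

View pics/wrist8.png

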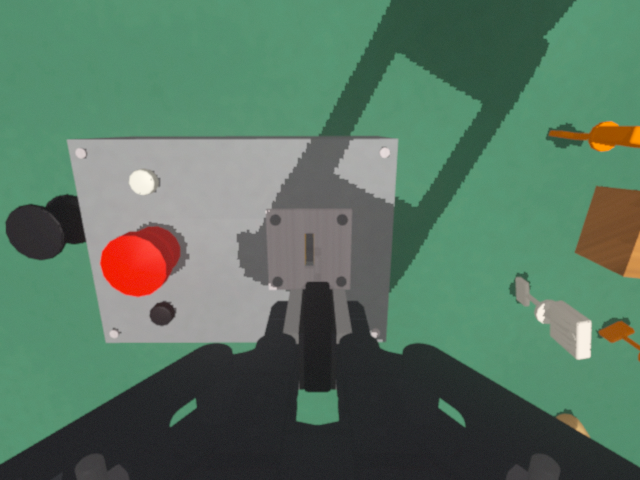

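```bash
python3 - <<'E'
from h import *
f=cv2.imread('pics/wrist8.png')[220:300,265:365]
cv2.imwrite('pics/w8c.png',cv2.resize(f,(800,640)[:2],interpolation=cv2.INTER_NEAREST)[:600])
E
```

```text
(no output)
```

View pics/w8c.png

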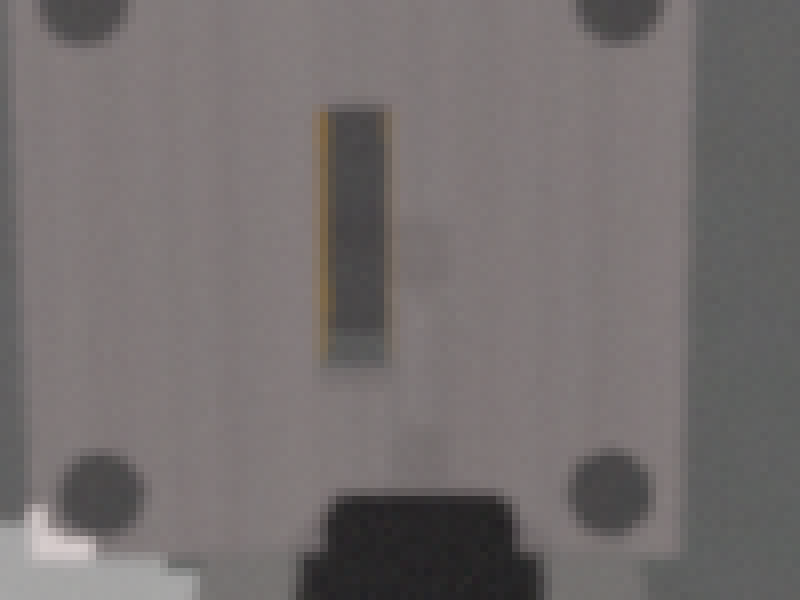

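```bash
python3 - <<'E'
from h import *
import pickle
f=pickle.load(open('wrist8.pkl','rb'));z=f['z_map']
np.set_printoptions(linewidth=250)
print((z[240:284:2,300:332]*1000).astype(int))
print('slot',onz(f,309.4-.5,249.5-.5,.085), onz(f,308.9,233.1-.5,.085),onz(f,308.9,265.4,.085))
E
```

```text
[[236 236 236 235 237 244 265 264 264 264 265 263 263 265 235 236 235 236 236 236 237 236 236 237 237 236 236 236 237 235 235 235]
 [237 237 236 236 237 244 265 265 265 264 265 264 264 264 237 237 236 237 236 237 237 236 236 236 236 236 236 235 236 237 237 236]
 [236 237 236 236 237 246 265 266 265 264 266 265 265 265 237 237 237 237 236 235 238 239 238 237 238 235 237 236 237 236 236 237]
 [237 237 237 236 237 244 266 267 266 264 266 266 267 266 237 237 238 239 237 237 237 236 237 237 239 237 237 237 237 237 237 237]
 [237 237 238 238 238 246 266 265 265 265 266 267 266 266 205 206 205 205 205 205 205 206 237 237 237 239 240 237 238 237 238 238]
 [238 238 236 239 238 245 265 267 267 266 266 266 266 267 202 201 204 202 203 202 203 202 238 237 238 238 237 237 238 236 238 238]
 [238 238 239 238 238 246 266 267 268 267 267 266 266 267 198 199 200 199 199 199 198 198 238 240 239 239 238 237 237 239 238 239]
 [239 238 238 238 238 247 267 267 267 267 267 267 268 268 196 195 196 197 196 196 196 196 239 239 239 239 239 239 239 240 239 239]
 [239 239 239 240 240 246 269 269 269 269 268 268 26
[... 1201 characters left out ...]
193 193 194 195 242 244 243 243 243 243 243 243 243 243]
 [244 242 244 244 242 244 244 244 242 243 244 242 243 242 193 191 191 190 190 190 192 194 243 244 242 243 241 244 242 243 244 243]
 [244 244 244 244 244 245 244 244 242 244 243 244 243 244 190 190 189 188 188 188 189 191 243 243 245 244 242 245 244 244 243 243]
 [244 244 244 244 245 242 243 244 243 245 244 244 244 245 189 187 186 185 184 185 186 190 244 244 244 244 244 243 245 244 245 243]
 [245 244 244 244 245 244 244 244 151 151 152 151 150 150 151 151 150 150 151 152 151 151 151 151 151 151 150 152 246 245 245 244]]
slot [ 0.54862856 -0.09716412  0.085     ] [ 0.53776712 -0.09902539  0.085     ] [ 0.5597905  -0.09525135  0.085     ]
```

```bash
python3 - <<'E'
from h import *
import pickle
f=pickle.load(open('wrist8.pkl','rb'))
def at(u,v,z): p,d=ray(f,u,v); return (p+d*z)
a=np.radians(10.13); M=np.array([[np.cos(a),np.sin(a)],[-np.sin(a),np.cos(a)]])
b=[at(317.5,247.3,.2065),at(317.5,258,.1925),at(317.5,270,.1935)]
for q in b: print('bit',(q*1000).round(1),'lockframe',(M@q[:2]*1000).round(1))
for v in (232.6,265.4):
    s=onz(f,309,v,.085); print('slot',(s*1000).round(1),'lf',(M@s[:2]*1000).round(1))
s=np.mean([onz(f,309,v,.085) for v in (232.6,265.4)],0); print((M@s[:2]*1000))
print('tcp',M@np.array([547.8,-93.3]))
# plate depth consistency
print(pt(f,290,245),pt(f,330,245))
E
```

```text
bit [536.7 -93.7 115.4] lockframe [ 511.8 -186.7]
bit [537.6 -93.6 130.3] lockframe [ 512.8 -186.7]
bit [543.9 -92.5 131.2] lockframe [ 519.1 -186.7]
slot [537.8 -99.   85. ] lf [ 512. -192.]
slot [559.8 -95.2  85. ] lf [ 534.3 -192.2]
[ 523.13917657 -192.07989572]
tcp [ 522.85066006 -188.19382899]
[ 0.5482045  -0.10961213  0.08462429] [ 0.54358122 -0.08424185  0.08498364]
```

Request:
{"fn": "send_rows", "kwargs": {"series": [{"translation": [0.08, -0.53, -0.6], "roll": 0, "hand": 0}, {"translation": [0, 0, -0.6], "roll": 0, "hand": 0}, {"translation": [0, 0, -0.3], "roll": 0, "hand": 0}, {"translation": [0, 0, 0], "roll": 0, "hand": 0}, {"translation": [0, 0, 0], "roll": 0, "hand": 0}]}}

```text
t: 7.88
ee_pos: [0.5489, -0.0998, 0.155]
tool_rot: [-0.087, 0.996, 0.0, -0.0]
force: [-0.0, -0.7, -0.2]
width: 0.11
```

Request:
{"fn": "send_rows", "kwargs": {"series": [{"translation": [0, 0, 0], "roll": 0, "hand": 0}, {"translation": [0, 0, 0], "roll": 0, "hand": 0}]}}

```text
t: 8.05
ee_pos: [0.5493, -0.1, 0.1557]
tool_rot: [-0.087, 0.996, -0.0, 0.0]
force: [0.8, -1.1, -0.8]
width: 0.109
```

```bash
python3 - <<'E'
from h import *
import pickle
f=grab('wrist'); save(f,'wrist9'); pickle.dump(f,open('wrist9.pkl','wb'))
z=f['z_map']
np.set_printoptions(linewidth=250)
print((z[236:300:3,296:330]*1000).astype(int))
c=f['pixels'][220:300,265:365]
cv2.imwrite('pics/w9c.png',cv2.resize(c,(750,600),interpolation=cv2.INTER_NEAREST))
E
python3 st.py
```

```text
[[222 222 222 222 222 223 222 222 221 221 223 222 222 223 221 221 221 222 223 222 223 223 222 222 223 222 221 222 222 222 223 222 221 222]
 [222 222 223 222 221 223 223 224 224 223 222 221 223 222 223 222 222 224 223 223 227 252 250 252 251 252 251 251 251 236 222 222 221 222]
 [224 222 223 224 223 222 223 223 222 224 223 223 224 224 223 223 222 224 223 224 224 252 252 252 251 251 251 252 251 236 224 223 223 223]
 [225 223 223 224 223 223 224 223 223 225 224 224 223 224 224 224 223 224 224 224 224 253 251 252 251 252 251 252 252 236 224 222 223 223]
 [224 224 224 226 225 225 224 223 224 226 224 224 225 223 224 224 225 224 206 205 206 205 205 206 205 205 252 253 252 235 225 225 224 225]
 [225 225 223 225 225 225 225 224 225 224 225 226 225 226 224 225 225 225 200 201 200 201 202 200 200 201 253 254 254 237 225 225 225 226]
 [225 227 224 225 227 225 225 224 225 225 226 225 224 225 226 224 225 225 196 195 196 196 196 196 197 196 253 254 254 238 226 226 225 226]
 [227 225 226 225 225 225 225 226 227 226 224 226 226 227 226 226 227 226 193 193 191 192 191 192 194 193 254 254 255 237 226 2
[... 1426 characters left out ...]
1 151 151 151 147 144 144 144 143 143 143 144 143 143 144 143 144 143 144 144 144 143 143 143 143 143 144 144 144]
 [148 148 148 148 148 148 147 148 147 144 141 141 142 141   0 141 142 142 140 141 141 141 142 140 141 140 141 141 142 141 142 140 142 142]
 [146 144 145 145 145 144 146 145 146 141 140 139 138 139 140 139 138 138 137 138 139 138 139 138 139 138 139 139 138 138 138 140 139 140]
 [142 143 141 142 143 141 143 143 143 138 136 137 136 136 136 136 135 136 136 136 135 137 136 137 135 136 136 136 137 135 136 138 137 138]]
t 8.1 tcp mm [ 549.3 -100.   155.6] yaw -169.99 z [ 0.001 -0.    -1.   ] F [ 0.35  0.27 -0.27] M [-0.045  0.006 -0.01 ] w 0.107 q [-0.32  0.13  1.78  0.    1.23 -2.07]
```

View pics/w9c.png

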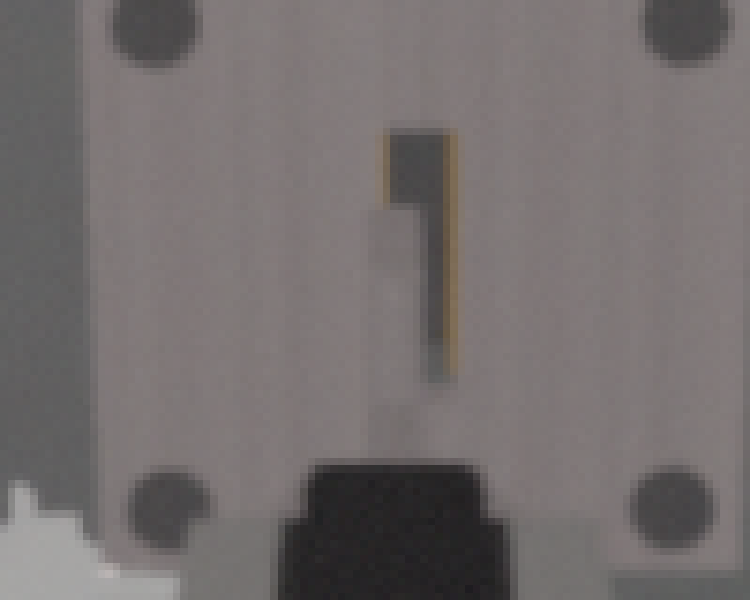

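```bash
cat > rel.py <<'E'
from h import *
import pickle,sys
def rel(f,bu,bv,bz,su,v0,v1):
    a=np.radians(10.1); M=np.array([[np.cos(a),np.sin(a)],[-np.sin(a),np.cos(a)]])
    p,d=ray(f,bu,bv); b=M@(p+d*bz)[:2]*1000+[11,0]
    s=M@np.mean([onz(f,su,v,.085) for v in (v0,v1)],0)[:2]*1000
    print('bit',b.round(1),'slot',s.round(1),'move world mm',(M.T@(s-b)).round(2))
E
python3 - <<'E'
from rel import *
f=pickle.load(open('wrist9.pkl','rb'))
g=f['pixels'].astype(int).sum(2)//3
np.set_printoptions(linewidth=200)
print(g[230:275,323]); print(g[242,310:332]); print(g[242:256,317])
rel(f,317.5,247,.2065,320.4,237,270)
E
```

```text
[123 122 122 121 122 122 116  98  77  73  74  74  75  73  74  73  73  74  74  73  73  71  72  70  72  71  73  72  74  76  75  75  75  75  72  79  86  90  90  91  97 107 112 117 121]
[124 126 125 125 126 119 100  76  74  73  72  74  74  75  85 105 118 123 123 121 120 123]
[ 76  78  76  78  82  99 114 113 114 116 115 114 115 116]
bit [ 524.  -193.8] slot [ 523.2 -192. ] move world mm [-1.1  1.6]
```

Request:
{"fn": "send_rows", "kwargs": {"series": [{"translation": [-0.1, 0.16, -0.4], "roll": 0, "hand": 0}, {"translation": [0, 0, -0.4], "roll": 0, "hand": 0}, {"translation": [0, 0, -0.3], "roll": 0, "hand": 0}, {"translation": [0, 0, 0], "roll": 0, "hand": 0}, {"translation": [0, 0, 0], "roll": 0, "hand": 0}]}}

```text
t: 8.52
ee_pos: [0.5477, -0.0983, 0.1438]
tool_rot: [-0.087, 0.996, 0.0, -0.0]
force: [0.1, -0.1, -0.9]
width: 0.107
```

Request:
{"fn": "send_rows", "kwargs": {"series": [{"translation": [0, 0, 0], "roll": 0, "hand": 0}, {"translation": [0, 0, 0], "roll": 0, "hand": 0}]}}

```text
t: 8.68
ee_pos: [0.5483, -0.0984, 0.1445]
tool_rot: [-0.087, 0.996, -0.0, 0.0]
force: [0.7, 0.6, -0.0]
width: 0.109
```

```bash
python3 st.py; python3 - <<'E'
from h import *
import pickle
f=grab('wrist'); save(f,'wrist10'); pickle.dump(f,open('wrist10.pkl','wb'))
z=f['z_map']
np.set_printoptions(linewidth=250)
print((z[236:282:3,304:330]*1000).astype(int))
g=f['pixels'].astype(int).sum(2)//3
print(g[242,304:332]);print(g[236:285,322])
c=f['pixels'][220:300,265:365]
cv2.imwrite('pics/w10c.png',cv2.resize(c,(750,600),interpolation=cv2.INTER_NEAREST))
E
python3 st.py
```

```text
t 8.68 tcp mm [548.3 -98.4 144.5] yaw -169.99 z [ 0. -0. -1.] F [ 0.69  0.55 -0.02] M [0.002 0.041 0.012] w 0.109 q [-0.32  0.14  1.79 -0.    1.21 -2.06]
[[211 210 211 211 211 211 210 211 210 211 211 211 211 209 211 211 211 211 210 210 211 210 211 210 211 209]
 [211 211 211 212 212 211 211 210 211 210 210 211 212 210 210 211 210 210 211 210 211 209 211 210 211 210]
 [210 212 211 211 211 212 212 211 212 212 210 212 212 211 212 211 211 211 211 211 211   0 212 211 211 211]
 [213 211 211 212 212 211 212 211 211 220 240 240 240 240 239 240 239 239 240 220 212 212 211 212 212 212]
 [213 212 212 213 213 213 213 211 213 220 205 205 205 206 205 205 205 205 240 220 212 212 213 214 212 213]
 [213 212 212 215 213 213 213 213 213 221 201 201 200 201 200 200 201 200 242 219 213 213 212 214 213 214]
 [213 214 213 213 214 214 214 214 214 219 197 196 196 196   0 196 196 196 241 221 215 213 212 214 213 214]
 [214 214 214 213 213 215 214 214 213 219 193 194 192 193 192 193 192 194 242 221 213 215 214 213 214 214]
 [213 214 215 215 214 213 215 214 214 218 193 193 192 191 192 192 193 192 243 222 215 215 
[... 535 characters left out ...]
217 218 217   0]
 [219 217 218 218 217 219 218 218 219 218 190 190 188 188 189 189 188 191 246 247 219 218 217 217 218 218]
 [218 218 219 219 219 218 218 219 219 220 166 166 165 164 164 163 165 165 220 222 218 219 219 220 218 218]]
[125 124 124 125 125 127 125 128 125 124 124 121 123 123 122 119 123 122 125 123 123 123 122 122 123 123 125 125]
[126 125 124 125 125 124 125 120 107  99  98  98  98  98  99  99  98  99  97  99  99  98  98  98  97  98  98  98  98 100  98  97  97  97  98  98  98 103 103 104 105 100 104 109 114  93  43  36  40]
t 8.73 tcp mm [548.2 -98.5 144.5] yaw -169.99 z [ 0. -0. -1.] F [-0.56  0.18 -0.54] M [-0.018 -0.048  0.01 ] w 0.105 q [-0.32  0.14  1.79 -0.    1.21 -2.06]
```

View pics/w10c.png

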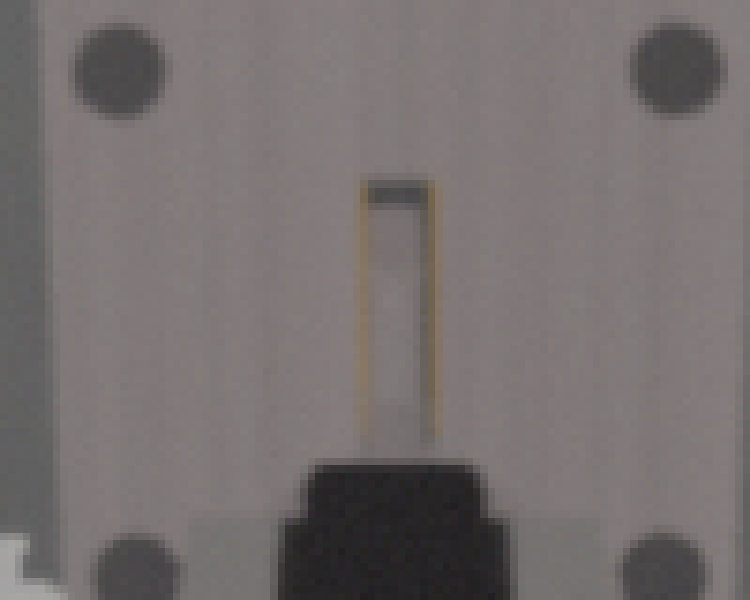

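```bash
python3 - <<'E'
from rel import *
f=pickle.load(open('wrist10.pkl','rb'))
rel(f,317.5,246.5,.2065,317.7,243.7,279)
E
```

```text
bit [ 522.9 -192. ] slot [ 523.3 -191.9] move world mm [0.37 0.17]
```

Request:
{"fn": "send_rows", "kwargs": {"series": [{"translation": [0.03, 0.01, -0.2], "roll": 0, "hand": 0}, {"translation": [0, 0, -0.2], "roll": 0, "hand": 0}, {"translation": [0, 0, -0.2], "roll": 0, "hand": 0}, {"translation": [0, 0, -0.1], "roll": 0, "hand": 0}, {"translation": [0, 0, 0], "roll": 0, "hand": 0}]}}

```text
t: 9.15
ee_pos: [0.5481, -0.0982, 0.1368]
tool_rot: [-0.087, 0.996, 0.0, -0.0]
force: [-0.2, 0.3, -0.8]
width: 0.107
```

```bash
python3 st.py
```

```text
t 9.15 tcp mm [548.1 -98.2 136.8] yaw -169.99 z [-0.001  0.    -1.   ] F [-0.25  0.35 -0.79] M [-0.015  0.008 -0.006] w 0.107 q [-0.32  0.15  1.8   0.    1.2  -2.06]
```

The tip is 4 mm inside the slot with no force. Continuing.

Request:
{"fn": "send_rows", "kwargs": {"series": [{"translation": [0, 0, -0.4], "roll": 0, "hand": 0}, {"translation": [0, 0, -0.4], "roll": 0, "hand": 0}, {"translation": [0, 0, -0.4], "roll": 0, "hand": 0}, {"translation": [0, 0, -0.4], "roll": 0, "hand": 0}, {"translation": [0, 0, -0.2], "roll": 0, "hand": 0}]}}

```text
t: 9.57
ee_pos: [0.5479, -0.0981, 0.1183]
tool_rot: [-0.087, 0.996, 0.0, -0.001]
force: [0.5, -0.7, -0.9]
width: 0.111
```

Request:
{"fn": "send_rows", "kwargs": {"series": [{"translation": [0, 0, -0.1], "roll": 0, "hand": 0}, {"translation": [0, 0, -0.05], "roll": 0, "hand": 0}, {"translation": [0, 0, -0.05], "roll": 0, "hand": 0}, {"translation": [0, 0, 0], "roll": 0, "hand": 0}]}}

```text
t: 9.9
ee_pos: [0.5485, -0.0983, 0.1174]
tool_rot: [-0.087, 0.996, -0.0, 0.0]
force: [-0.3, -0.5, -0.7]
width: 0.108
```

```bash
python3 st.py
```

```text
t 9.9 tcp mm [548.5 -98.3 117.4] yaw -169.99 z [ 0. -0. -1.] F [-0.34 -0.48 -0.67] M [0.038 0.042 0.002] w 0.108 q [-0.32  0.17  1.81 -0.    1.16 -2.06]
```

Request:
{"fn": "send_rows", "kwargs": {"series": [{"translation": [0, 0, -0.1], "roll": 0, "hand": 0}, {"translation": [0, 0, -0.1], "roll": 0, "hand": 0}, {"translation": [0, 0, -0.05], "roll": 0, "hand": 0}, {"translation": [0, 0, 0], "roll": 0, "hand": 0}]}}

```text
t: 10.23
ee_pos: [0.5483, -0.0982, 0.1147]
tool_rot: [-0.087, 0.996, 0.0, -0.0]
force: [-0.8, 0.1, -0.4]
width: 0.105
```

```bash
python3 st.py
```

```text
t 10.23 tcp mm [548.3 -98.2 114.7] yaw -169.99 z [-0.  0. -1.] F [-0.8   0.1  -0.39] M [-0.005 -0.01   0.017] w 0.105 q [-0.32  0.17  1.81 -0.    1.16 -2.06]
```

Request:
{"fn": "send_rows", "kwargs": {"series": [{"translation": [0, 0, -0.05], "roll": 0, "hand": 0}, {"translation": [0, 0, 0], "roll": 0, "hand": 0}, {"translation": [0, 0, 0], "roll": 0, "hand": 0}]}}

```text
t: 10.48
ee_pos: [0.5484, -0.0983, 0.1143]
tool_rot: [-0.087, 0.996, -0.0, -0.0]
force: [-0.1, -0.5, -0.1]
width: 0.109
```

```bash
python3 st.py
```

```text
t 10.48 tcp mm [548.4 -98.3 114.3] yaw -169.99 z [-0. -0. -1.] F [-0.12 -0.5  -0.15] M [-0.035  0.004  0.008] w 0.109 q [-0.32  0.17  1.81 -0.    1.16 -2.06]
```

Request:
{"fn": "send_rows", "kwargs": {"series": [{"translation": [0, 0, -0.03], "roll": 0, "hand": 0}, {"translation": [0, 0, -0.02], "roll": 0, "hand": 0}, {"translation": [0, 0, 0], "roll": 0, "hand": 0}]}}

```text
t: 10.73
ee_pos: [0.5485, -0.0983, 0.1139]
tool_rot: [-0.087, 0.996, -0.0, 0.0]
force: [0.1, -0.2, -0.8]
width: 0.107
```

Request:
{"fn": "send_rows", "kwargs": {"series": [{"translation": [0, 0, -0.03], "roll": 0, "hand": 0}, {"translation": [0, 0, 0], "roll": 0, "hand": 0}, {"translation": [0, 0, 0], "roll": 0, "hand": 0}]}}

```text
t: 10.98
ee_pos: [0.5485, -0.0983, 0.1138]
tool_rot: [-0.087, 0.996, -0.0, 0.0]
force: [-0.6, -0.1, 2.2]
width: 0.11
```

```bash
python3 st.py
```

```text
t 10.98 tcp mm [548.5 -98.3 113.8] yaw -169.99 z [ 0. -0. -1.] F [-0.64 -0.06  2.24] M [0.049 0.147 0.029] w 0.11 q [-0.32  0.17  1.81 -0.    1.16 -2.06]
```

Fully seated (z 113.8, Fz rising at the predicted depth). Now turning gently clockwise.

Request:
{"fn": "send_rows", "kwargs": {"series": [{"translation": [0, 0, 0], "roll": -1.5, "hand": 0}, {"translation": [0, 0, 0], "roll": -2.5, "hand": 0}, {"translation": [0, 0, 0], "roll": -2.5, "hand": 0}, {"translation": [0, 0, 0], "roll": -2.5, "hand": 0}, {"translation": [0, 0, 0], "roll": -1, "hand": 0}]}}

```text
t: 11.4
ee_pos: [0.5486, -0.0979, 0.1138]
tool_rot: [0.001, 1.0, 0.0, 0.0]
force: [-0.2, 1.6, 1.9]
width: 0.104
```

```bash
python3 st.py
```

```text
t 11.4 tcp mm [548.6 -97.9 113.8] yaw 179.91 z [ 0.     0.001 -1.   ] F [-0.15  1.57  1.89] M [0.362 0.046 0.042] w 0.104 q [-0.32  0.17  1.81  0.    1.16 -1.89]
```

Request:
{"fn": "send_rows", "kwargs": {"series": [{"translation": [0, 0, 0], "roll": -2.5, "hand": 0}, {"translation": [0, 0, 0], "roll": -3, "hand": 0}, {"translation": [0, 0, 0], "roll": -3, "hand": 0}, {"translation": [0, 0, 0], "roll": -3, "hand": 0}, {"translation": [0, 0, 0], "roll": -3, "hand": 0}]}}

```text
t: 11.82
ee_pos: [0.5487, -0.0977, 0.1138]
tool_rot: [0.127, 0.992, 0.0, 0.0]
force: [-0.4, 2.9, 3.0]
width: 0.104
```

```bash
python3 st.py
```

```text
t 11.82 tcp mm [548.7 -97.7 113.8] yaw 165.4 z [ 0.001  0.001 -1.   ] F [-0.42  2.9   2.96] M [0.574 0.026 0.048] w 0.104 q [-0.32  0.17  1.81  0.    1.16 -1.63]
```

Request:
{"fn": "send_rows", "kwargs": {"series": [{"translation": [0, 0, 0], "roll": -3, "hand": 0}, {"translation": [0, 0, 0], "roll": -3, "hand": 0}, {"translation": [0, 0, 0], "roll": -3, "hand": 0}, {"translation": [0, 0, 0], "roll": -3, "hand": 0}, {"translation": [0, 0, 0], "roll": -2, "hand": 0}]}}

```text
t: 12.23
ee_pos: [0.5488, -0.0975, 0.1138]
tool_rot: [0.247, 0.969, 0.001, 0.0]
force: [0.2, 3.5, 2.2]
width: 0.106
```

```bash
python3 st.py
```

```text
t 12.23 tcp mm [548.8 -97.5 113.8] yaw 151.4 z [ 0.001  0.001 -1.   ] F [0.2  3.5  2.16] M [ 0.801 -0.063  0.044] w 0.106 q [-0.32  0.17  1.81  0.    1.16 -1.39]
```

Request:
{"fn": "send_rows", "kwargs": {"series": [{"translation": [0.02, 0.05, 0], "roll": -1.5, "hand": 0}, {"translation": [0, 0, 0], "roll": -1.5, "hand": 0}, {"translation": [0, 0, 0], "roll": 0, "hand": 0}]}}

```text
t: 12.48
ee_pos: [0.5488, -0.0973, 0.1138]
tool_rot: [0.271, 0.962, 0.0, 0.0]
force: [-0.5, 3.0, 2.8]
width: 0.11
```

```bash
python3 st.py
```

```text
t 12.48 tcp mm [548.8 -97.3 113.8] yaw 148.5 z [ 0.001  0.001 -1.   ] F [-0.5   3.01  2.82] M [ 0.588 -0.006  0.012] w 0.11 q [-0.32  0.17  1.81  0.    1.16 -1.34]
```

Request:
{"fn": "send_rows", "kwargs": {"series": [{"translation": [0, 0, 0], "roll": -1.5, "hand": 0}, {"translation": [0, 0, 0], "roll": -1.5, "hand": 0}, {"translation": [0, 0, 0], "roll": 0, "hand": 0}]}}

```text
t: 12.73
ee_pos: [0.5489, -0.0973, 0.1138]
tool_rot: [0.296, 0.955, 0.0, 0.0]
force: [-0.3, 3.3, 3.6]
width: 0.109
```

```bash
python3 st.py
```

```text
t 12.73 tcp mm [548.9 -97.3 113.8] yaw 145.53 z [ 0.001  0.001 -1.   ] F [-0.32  3.33  3.64] M [ 0.749 -0.06   0.057] w 0.109 q [-0.32  0.17  1.81  0.    1.16 -1.29]
```

Request:
{"fn": "send_rows", "kwargs": {"series": [{"translation": [0, 0.03, 0], "roll": -1.5, "hand": 0}, {"translation": [0, 0, 0], "roll": -1.5, "hand": 0}, {"translation": [0, 0, 0], "roll": 0, "hand": 0}]}}

```text
t: 12.98
ee_pos: [0.5489, -0.0972, 0.1138]
tool_rot: [0.321, 0.947, 0.0, 0.0]
force: [0.1, 3.3, 3.7]
width: 0.111
```

```bash
python3 st.py
```

```text
t 12.98 tcp mm [548.9 -97.2 113.8] yaw 142.55 z [ 0.001  0.    -1.   ] F [0.15 3.32 3.74] M [ 0.679 -0.058  0.046] w 0.111 q [-0.32  0.17  1.81  0.    1.16 -1.23]
```

Request:
{"fn": "send_rows", "kwargs": {"series": [{"translation": [0, 0, 0], "roll": -1.5, "hand": 0}, {"translation": [0, 0, 0], "roll": -1.5, "hand": 0}, {"translation": [0, 0, 0], "roll": 0, "hand": 0}]}}

```text
t: 13.23
ee_pos: [0.5489, -0.0972, 0.1138]
tool_rot: [0.346, 0.938, 0.0, 0.0]
force: [0.2, 3.9, 4.4]
width: 0.106
```

```bash
python3 st.py
```

```text
t 13.23 tcp mm [548.9 -97.2 113.8] yaw 139.56 z [ 0.001  0.    -1.   ] F [0.16 3.88 4.41] M [ 0.791 -0.117  0.003] w 0.106 q [-0.32  0.17  1.81  0.    1.16 -1.18]
```

Request:
{"fn": "send_rows", "kwargs": {"series": [{"translation": [0, 0.03, 0], "roll": -1.5, "hand": 0}, {"translation": [0, 0, 0], "roll": -1.5, "hand": 0}, {"translation": [0, 0, 0], "roll": 0, "hand": 0}]}}

```text
t: 13.48
ee_pos: [0.5489, -0.0971, 0.1137]
tool_rot: [0.37, 0.929, 0.0, 0.0]
force: [-0.5, 2.9, 2.7]
width: 0.105
```

```bash
python3 st.py
```

```text
t 13.48 tcp mm [548.9 -97.1 113.7] yaw 136.57 z [ 0.001  0.    -1.   ] F [-0.49  2.87  2.71] M [ 0.659 -0.103  0.067] w 0.105 q [-0.32  0.17  1.81  0.    1.16 -1.13]
```

Request:
{"fn": "send_rows", "kwargs": {"series": [{"translation": [0, 0, 0], "roll": -1.5, "hand": 0}, {"translation": [0, 0, 0], "roll": -1.5, "hand": 0}, {"translation": [0, 0, 0], "roll": 0, "hand": 0}]}}

```text
t: 13.73
ee_pos: [0.5489, -0.0971, 0.1138]
tool_rot: [0.394, 0.919, 0.0, 0.0]
force: [1.2, 4.1, 4.5]
width: 0.108
```

```bash
python3 st.py
```

```text
t 13.73 tcp mm [548.9 -97.1 113.8] yaw 133.58 z [ 0.001  0.    -1.   ] F [1.17 4.1  4.46] M [ 0.728 -0.265  0.099] w 0.108 q [-0.32  0.17  1.81  0.    1.16 -1.08]
```

Request:
{"fn": "send_rows", "kwargs": {"series": [{"translation": [0, 0, 0], "roll": 0, "hand": 0}]}}

```text
t: 13.82
ee_pos: [0.5489, -0.0971, 0.1138]
tool_rot: [0.394, 0.919, 0.0, 0.0]
force: [0.9, 3.9, 4.7]
width: 0.111
```

```bash
python3 st.py
```

```text
t 13.82 tcp mm [548.9 -97.1 113.8] yaw 133.64 z [ 0.001  0.    -1.   ] F [0.88 3.89 4.72] M [ 0.769 -0.257  0.063] w 0.111 q [-0.32  0.17  1.81  0.    1.16 -1.08]
```

Request:
{"fn": "send_rows", "kwargs": {"series": [{"translation": [0, 0.02, 0], "roll": -1, "hand": 0}, {"translation": [0, 0, 0], "roll": -1, "hand": 0}, {"translation": [0, 0, 0], "roll": 0, "hand": 0}]}}

```text
t: 14.07
ee_pos: [0.5489, -0.097, 0.1138]
tool_rot: [0.411, 0.912, 0.0, 0.0]
force: [1.6, 3.2, 4.0]
width: 0.108
```

```bash
python3 st.py
```

```text
t 14.07 tcp mm [548.9 -97.  113.8] yaw 131.46 z [ 0.001 -0.    -1.   ] F [1.65 3.2  4.03] M [ 0.7   -0.387  0.039] w 0.108 q [-0.32  0.17  1.81  0.    1.15 -1.04]
```

Request:
{"fn": "send_rows", "kwargs": {"series": [{"translation": [0, 0, 0], "roll": 0, "hand": 0}]}}

```text
t: 14.15
ee_pos: [0.5489, -0.097, 0.1137]
tool_rot: [0.41, 0.912, 0.0, 0.0]
force: [1.7, 3.6, 4.3]
width: 0.107
```

```bash
python3 st.py
```

```text
t 14.15 tcp mm [548.9 -97.  113.7] yaw 131.53 z [ 0.001 -0.    -1.   ] F [1.74 3.56 4.32] M [ 0.788 -0.381  0.02 ] w 0.107 q [-0.32  0.17  1.81  0.    1.15 -1.04]
```

Request:
{"fn": "send_rows", "kwargs": {"series": [{"translation": [-0.03, 0.02, 0], "roll": -1, "hand": 0}, {"translation": [0, 0, 0], "roll": -1, "hand": 0}, {"translation": [0, 0, 0], "roll": 0, "hand": 0}]}}

```text
t: 14.4
ee_pos: [0.5488, -0.0969, 0.1138]
tool_rot: [0.427, 0.904, 0.0, 0.001]
force: [3.6, 2.7, 4.3]
width: 0.098
```

```bash
python3 st.py
```

```text
t 14.4 tcp mm [548.8 -96.9 113.8] yaw 129.43 z [ 0.001 -0.    -1.   ] F [3.61 2.66 4.25] M [ 0.569 -0.748  0.054] w 0.098 q [-0.32  0.17  1.81  0.    1.15 -1.  ]
```

Request:
{"fn": "send_rows", "kwargs": {"series": [{"translation": [0, 0, 0], "roll": 0, "hand": 0}]}}

```text
t: 14.48
ee_pos: [0.5487, -0.0969, 0.1137]
tool_rot: [0.427, 0.904, 0.0, 0.001]
force: [3.8, 3.1, 4.1]
width: 0.105
```

```bash
python3 st.py
```

```text
t 14.48 tcp mm [548.7 -96.9 113.7] yaw 129.51 z [ 0.001 -0.    -1.   ] F [3.8  3.1  4.12] M [ 0.577 -0.833  0.073] w 0.105 q [-0.32  0.17  1.81  0.    1.15 -1.01]
```

Request:
{"fn": "send_rows", "kwargs": {"series": [{"translation": [0, 0, 0], "roll": -1, "hand": 0}, {"translation": [0, 0, 0], "roll": -1, "hand": 0}, {"translation": [0, 0, 0], "roll": 0, "hand": 0}]}}

```text
t: 14.73
ee_pos: [0.5487, -0.0969, 0.1137]
tool_rot: [0.443, 0.897, 0.0, 0.0]
force: [4.2, 2.0, 4.0]
width: 0.111
```

```bash
python3 st.py
```

```text
t 14.73 tcp mm [548.7 -96.9 113.7] yaw 127.43 z [ 0.001 -0.    -1.   ] F [4.15 2.04 4.04] M [ 0.549 -0.953  0.085] w 0.111 q [-0.32  0.17  1.81  0.    1.15 -0.97]
```

Request:
{"fn": "send_rows", "kwargs": {"series": [{"translation": [0, 0, 0], "roll": 0, "hand": 0}]}}

```text
t: 14.82
ee_pos: [0.5487, -0.0969, 0.1138]
tool_rot: [0.442, 0.897, 0.0, 0.0]
force: [4.4, 1.9, 4.5]
width: 0.108
```

```bash
python3 st.py
```

```text
t 14.82 tcp mm [548.7 -96.9 113.8] yaw 127.51 z [ 0.001 -0.    -1.   ] F [4.4  1.92 4.51] M [ 0.528 -0.925  0.085] w 0.108 q [-0.32  0.17  1.81 -0.    1.15 -0.97]
```

Request:
{"fn": "send_rows", "kwargs": {"series": [{"translation": [0.06, 0, 0], "roll": -0.5, "hand": 0}, {"translation": [0, 0, 0], "roll": -0.5, "hand": 0}, {"translation": [0, 0, 0], "roll": 0, "hand": 0}]}}

```text
t: 15.07
ee_pos: [0.5489, -0.0969, 0.1137]
tool_rot: [0.45, 0.893, -0.0, 0.0]
force: [2.9, 2.5, 6.5]
width: 0.109
```

```bash
python3 st.py
```

```text
t 15.07 tcp mm [548.9 -96.9 113.7] yaw 126.48 z [-0. -0. -1.] F [2.94 2.51 6.48] M [ 0.497 -0.695  0.04 ] w 0.109 q [-0.32  0.18  1.81 -0.    1.16 -0.95]
```

Request:
{"fn": "send_rows", "kwargs": {"series": [{"translation": [0, 0, 0], "roll": 0, "hand": 0}]}}

```text
t: 15.15
ee_pos: [0.5489, -0.0969, 0.1137]
tool_rot: [0.45, 0.893, -0.0, 0.0]
force: [4.3, 2.0, 5.1]
width: 0.112
```

```bash
python3 st.py
```

```text
t 15.15 tcp mm [548.9 -96.9 113.7] yaw 126.5 z [-0. -0. -1.] F [4.33 2.03 5.11] M [ 0.565 -0.731  0.057] w 0.112 q [-0.32  0.18  1.81 -0.    1.16 -0.95]
```

Request:
{"fn": "send_rows", "kwargs": {"series": [{"translation": [0, 0, 0], "roll": -1, "hand": 0}, {"translation": [0, 0, 0], "roll": 0, "hand": 0}]}}

```text
t: 15.32
ee_pos: [0.5489, -0.0968, 0.1137]
tool_rot: [0.458, 0.889, -0.0, 0.0]
force: [2.7, 3.2, 4.6]
width: 0.109
```

```bash
python3 st.py
```

```text
t 15.32 tcp mm [548.9 -96.8 113.7] yaw 125.46 z [-0. -0. -1.] F [2.73 3.19 4.58] M [ 0.577 -0.709  0.083] w 0.109 q [-0.32  0.18  1.81 -0.    1.16 -0.93]
```

Request:
{"fn": "send_rows", "kwargs": {"series": [{"translation": [0, 0, 0], "roll": 0, "hand": 0}]}}

```text
t: 15.4
ee_pos: [0.5489, -0.0969, 0.1137]
tool_rot: [0.458, 0.889, -0.0, 0.0]
force: [3.4, 2.6, 5.2]
width: 0.108
```

```bash
python3 st.py
```

```text
t 15.4 tcp mm [548.9 -96.9 113.7] yaw 125.5 z [-0. -0. -1.] F [3.45 2.63 5.21] M [ 0.509 -0.706  0.067] w 0.108 q [-0.32  0.18  1.81 -0.    1.16 -0.94]
```

Request:
{"fn": "send_rows", "kwargs": {"series": [{"translation": [0.03, 0.03, 0], "roll": -1, "hand": 0}, {"translation": [0, 0, 0], "roll": -1, "hand": 0}, {"translation": [0, 0, 0], "roll": 0, "hand": 0}]}}

```text
t: 15.65
ee_pos: [0.549, -0.0967, 0.1137]
tool_rot: [0.474, 0.881, -0.0, -0.0]
force: [2.8, 2.6, 5.7]
width: 0.108
```

```bash
python3 st.py
```

```text
t 15.65 tcp mm [549.  -96.7 113.7] yaw 123.46 z [-0. -0. -1.] F [2.79 2.55 5.67] M [ 0.4   -0.529  0.075] w 0.108 q [-0.32  0.18  1.81 -0.    1.16 -0.9 ]
```

Request:
{"fn": "send_rows", "kwargs": {"series": [{"translation": [0, 0, 0], "roll": 0, "hand": 0}]}}

```text
t: 15.73
ee_pos: [0.549, -0.0967, 0.1137]
tool_rot: [0.473, 0.881, -0.0, -0.0]
force: [2.7, 2.0, 5.7]
width: 0.108
```

```bash
python3 st.py
```

```text
t 15.73 tcp mm [549.  -96.7 113.7] yaw 123.5 z [-0. -0. -1.] F [2.68 2.05 5.71] M [ 0.472 -0.607  0.016] w 0.108 q [-0.32  0.18  1.81 -0.    1.16 -0.9 ]
```

Request:
{"fn": "send_rows", "kwargs": {"series": [{"translation": [0, 0, 0], "roll": -1, "hand": 0}, {"translation": [0, 0, 0], "roll": -1, "hand": 0}, {"translation": [0, 0, 0], "roll": 0, "hand": 0}]}}

```text
t: 15.98
ee_pos: [0.5491, -0.0967, 0.1137]
tool_rot: [0.489, 0.872, -0.0, -0.0]
force: [2.9, 2.0, 5.6]
width: 0.106
```

```bash
python3 st.py
```

```text
t 15.98 tcp mm [549.1 -96.7 113.7] yaw 121.45 z [-0. -0. -1.] F [2.95 1.99 5.58] M [ 0.395 -0.621  0.012] w 0.106 q [-0.32  0.18  1.81 -0.    1.16 -0.86]
```

Request:
{"fn": "send_rows", "kwargs": {"series": [{"translation": [0, 0, 0], "roll": 0, "hand": 0}]}}

```text
t: 16.07
ee_pos: [0.5491, -0.0967, 0.1137]
tool_rot: [0.489, 0.872, -0.0, -0.0]
force: [3.3, 1.5, 6.3]
width: 0.108
```

```bash
python3 st.py
```

```text
t 16.07 tcp mm [549.1 -96.7 113.7] yaw 121.5 z [-0. -0. -1.] F [3.33 1.45 6.32] M [ 0.464 -0.644  0.019] w 0.108 q [-0.32  0.18  1.81 -0.    1.16 -0.86]
```

Request:
{"fn": "send_rows", "kwargs": {"series": [{"translation": [0.03, 0.02, 0.02], "roll": -1, "hand": 0}, {"translation": [0, 0, 0], "roll": -1, "hand": 0}, {"translation": [0, 0, 0], "roll": 0, "hand": 0}]}}

```text
t: 16.32
ee_pos: [0.5492, -0.0966, 0.1137]
tool_rot: [0.504, 0.864, -0.0, -0.0]
force: [2.5, 1.4, 6.5]
width: 0.108
```

```bash
python3 st.py
```

```text
t 16.32 tcp mm [549.2 -96.6 113.7] yaw 119.43 z [-0.001 -0.001 -1.   ] F [2.46 1.37 6.52] M [ 0.231 -0.46   0.067] w 0.108 q [-0.32  0.18  1.81 -0.    1.16 -0.83]
```

Request:
{"fn": "send_rows", "kwargs": {"series": [{"translation": [0, 0, 0], "roll": 0, "hand": 0}]}}

```text
t: 16.4
ee_pos: [0.5492, -0.0966, 0.1137]
tool_rot: [0.504, 0.864, -0.0, -0.0]
force: [2.1, 0.6, 5.5]
width: 0.106
```

```bash
python3 st.py
```

```text
t 16.4 tcp mm [549.2 -96.6 113.7] yaw 119.48 z [-0.001 -0.001 -1.   ] F [2.06 0.62 5.49] M [ 0.274 -0.446 -0.008] w 0.106 q [-0.32  0.18  1.81 -0.    1.16 -0.83]
```

Request:
{"fn": "send_rows", "kwargs": {"series": [{"translation": [0, 0, 0], "roll": -1, "hand": 0}, {"translation": [0, 0, 0], "roll": -1, "hand": 0}, {"translation": [0, 0, 0], "roll": 0, "hand": 0}]}}

```text
t: 16.65
ee_pos: [0.5492, -0.0966, 0.1137]
tool_rot: [0.519, 0.855, -0.0, -0.0]
force: [2.0, 1.2, 5.5]
width: 0.11
```

```bash
python3 st.py
```

```text
t 16.65 tcp mm [549.2 -96.6 113.7] yaw 117.43 z [-0.001 -0.001 -1.   ] F [1.99 1.23 5.54] M [ 0.255 -0.461  0.169] w 0.11 q [-0.32  0.18  1.81 -0.    1.16 -0.79]
```

Request:
{"fn": "send_rows", "kwargs": {"series": [{"translation": [0, 0, 0], "roll": 0, "hand": 0}]}}

```text
t: 16.73
ee_pos: [0.5492, -0.0966, 0.1137]
tool_rot: [0.519, 0.855, -0.0, -0.0]
force: [2.4, 0.8, 5.1]
width: 0.109
```

```bash
python3 st.py
```

```text
t 16.73 tcp mm [549.2 -96.6 113.7] yaw 117.48 z [-0.001 -0.001 -1.   ] F [2.37 0.77 5.07] M [ 0.267 -0.467  0.025] w 0.109 q [-0.32  0.18  1.81 -0.    1.16 -0.79]
```

Request:
{"fn": "send_rows", "kwargs": {"series": [{"translation": [0, 0, 0], "roll": 0, "hand": 0}]}}

```text
t: 16.82
ee_pos: [0.5492, -0.0966, 0.1137]
tool_rot: [0.519, 0.855, -0.0, -0.0]
force: [2.0, 1.4, 5.2]
width: 0.106
```

```bash
python3 st.py|grep -o 'M.*w'
```

```text
M [ 0.272 -0.479  0.121] w
```

Request:
{"fn": "send_rows", "kwargs": {"series": [{"translation": [0, 0, 0], "roll": 0, "hand": 0}]}}

```text
t: 16.9
ee_pos: [0.5492, -0.0966, 0.1137]
tool_rot: [0.519, 0.855, -0.0, -0.0]
force: [2.5, 1.3, 5.8]
width: 0.108
```

```bash
python3 st.py|grep -o 'M.*w'
```

```text
M [ 0.25  -0.539  0.065] w
```

Request:
{"fn": "send_rows", "kwargs": {"series": [{"translation": [0, 0, 0], "roll": -1, "hand": 0}, {"translation": [0, 0, 0], "roll": -1, "hand": 0}, {"translation": [0, 0, 0], "roll": 0, "hand": 0}]}}

```text
t: 17.15
ee_pos: [0.5493, -0.0966, 0.1137]
tool_rot: [0.534, 0.845, -0.0, -0.0]
force: [2.4, 1.5, 4.9]
width: 0.109
```

```bash
python3 st.py
```

```text
t 17.15 tcp mm [549.3 -96.6 113.7] yaw 115.44 z [-0.001 -0.001 -1.   ] F [2.4  1.48 4.86] M [ 0.245 -0.58   0.143] w 0.109 q [-0.32  0.18  1.81 -0.    1.16 -0.76]
```

Request:
{"fn": "send_rows", "kwargs": {"series": [{"translation": [0, 0, 0], "roll": 0, "hand": 0}]}}

```text
t: 17.23
ee_pos: [0.5492, -0.0966, 0.1137]
tool_rot: [0.534, 0.846, -0.0, -0.0]
force: [2.4, 0.5, 5.8]
width: 0.11
```

```bash
python3 st.py|grep -o 'M.*w'
```

```text
M [ 0.312 -0.552  0.136] w
```

Request:
{"fn": "send_rows", "kwargs": {"series": [{"translation": [0, 0, 0], "roll": 0, "hand": 0}]}}

```text
t: 17.32
ee_pos: [0.5493, -0.0966, 0.1137]
tool_rot: [0.534, 0.846, -0.0, -0.0]
force: [1.8, 1.3, 4.3]
width: 0.109
```

```bash
python3 st.py|grep -o 'M.*w'
```

```text
M [ 0.275 -0.574  0.165] w
```

Torque has risen to about 0.15 N m at 74.5°, up from a baseline of about 0.04, so this is the sprung stop. Pressing lightly on by 4° and holding.

Request:
{"fn": "send_rows", "kwargs": {"series": [{"translation": [0, 0, 0], "roll": -1, "hand": 0}, {"translation": [0, 0, 0], "roll": -1, "hand": 0}, {"translation": [0, 0, 0], "roll": 0, "hand": 0}]}}

```text
t: 17.57
ee_pos: [0.5493, -0.0966, 0.1137]
tool_rot: [0.549, 0.836, -0.0, -0.0]
force: [3.5, 1.0, 4.5]
width: 0.108
```

```bash
python3 st.py
```

```text
t 17.57 tcp mm [549.3 -96.6 113.7] yaw 113.44 z [-0.    -0.001 -1.   ] F [3.49 1.01 4.55] M [ 0.267 -0.55   0.218] w 0.108 q [-0.32  0.18  1.81 -0.    1.16 -0.72]
```

Request:
{"fn": "send_rows", "kwargs": {"series": [{"translation": [0, 0, 0], "roll": 0, "hand": 0}]}}

```text
t: 17.65
ee_pos: [0.5493, -0.0966, 0.1138]
tool_rot: [0.548, 0.836, -0.0, -0.0]
force: [2.1, 0.9, 5.4]
width: 0.105
```

```bash
python3 st.py|grep -o 'M.*w'
```

```text
M [ 0.298 -0.588  0.179] w
```

Request:
{"fn": "send_rows", "kwargs": {"series": [{"translation": [0, 0, 0], "roll": -1, "hand": 0}, {"translation": [0, 0, 0], "roll": -1, "hand": 0}, {"translation": [0, 0, 0], "roll": 0, "hand": 0}]}}

```text
t: 17.9
ee_pos: [0.5493, -0.0965, 0.1137]
tool_rot: [0.563, 0.826, -0.0, -0.0]
force: [2.5, 0.8, 5.0]
width: 0.104
```

```bash
python3 st.py
```

```text
t 17.9 tcp mm [549.3 -96.5 113.7] yaw 111.45 z [-0.    -0.001 -1.   ] F [2.5  0.76 5.03] M [ 0.215 -0.554  0.201] w 0.104 q [-0.31  0.18  1.81 -0.    1.16 -0.69]
```

Request:
{"fn": "send_rows", "kwargs": {"series": [{"translation": [0, 0, 0], "roll": 0, "hand": 0}, {"translation": [0, 0, 0], "roll": 0, "hand": 0}]}}

```text
t: 18.07
ee_pos: [0.5493, -0.0965, 0.1137]
tool_rot: [0.563, 0.827, -0.0, -0.0]
force: [3.0, 1.1, 5.3]
width: 0.105
```

```bash
python3 st.py|grep -o 'M.*w'
```

```text
M [ 0.241 -0.543  0.172] w
```

Request:
{"fn": "send_rows", "kwargs": {"series": [{"translation": [0, 0, 0], "roll": 0, "hand": 0}, {"translation": [0, 0, 0], "roll": 0, "hand": 0}]}}

```text
t: 18.23
ee_pos: [0.5493, -0.0965, 0.1137]
tool_rot: [0.563, 0.827, -0.0, -0.0]
force: [2.7, 1.1, 5.8]
width: 0.107
```

```bash
python3 st.py|grep -o 'M.*w'
```

```text
M [ 0.275 -0.52   0.175] w
```

Request:
{"fn": "send_rows", "kwargs": {"series": [{"translation": [0, 0, 0], "roll": -1, "hand": 0}, {"translation": [0, 0, 0], "roll": 0, "hand": 0}, {"translation": [0, 0, 0], "roll": 0, "hand": 0}, {"translation": [0, 0, 0], "roll": 0, "hand": 0}, {"translation": [0, 0, 0], "roll": 0, "hand": 0}]}}

```text
t: 18.65
ee_pos: [0.5493, -0.0965, 0.1137]
tool_rot: [0.57, 0.822, -0.0, -0.0]
force: [2.5, 1.3, 5.0]
width: 0.107
```

```bash
python3 st.py
```

```text
t 18.65 tcp mm [549.3 -96.5 113.7] yaw 110.5 z [-0. -0. -1.] F [2.52 1.31 4.96] M [ 0.242 -0.604  0.154] w 0.107 q [-0.31  0.18  1.81 -0.    1.16 -0.67]
```

Request:
{"fn": "send_rows", "kwargs": {"series": [{"translation": [0, 0, 0], "roll": 0, "hand": 0}, {"translation": [0, 0, 0], "roll": 0, "hand": 0}, {"translation": [0, 0, 0], "roll": 0, "hand": 0}, {"translation": [0, 0, 0], "roll": 0, "hand": 0}, {"translation": [0, 0, 0], "roll": 0, "hand": 0}]}}

```text
t: 19.07
ee_pos: [0.5493, -0.0965, 0.1137]
tool_rot: [0.57, 0.822, -0.0, -0.0]
force: [3.1, 1.5, 4.9]
width: 0.111
```

```bash
python3 st.py
```

```text
t 19.07 tcp mm [549.3 -96.5 113.7] yaw 110.5 z [-0. -0. -1.] F [3.12 1.5  4.94] M [ 0.258 -0.636  0.203] w 0.111 q [-0.31  0.18  1.81 -0.    1.16 -0.67]
```

```bash
python3 - <<'E'
from h import *
M=[]
for i in range(6):
    f=grab('wrist'); M.append(sensors.get_obs()['wrist_torque'][2])
print(np.round(M,3),np.mean(M)); save(f,'wrist11')
c=f['pixels'][200:420,220:420]; cv2.imwrite('pics/w11c.png',cv2.resize(c,(545,600)))
E
```

```text
[0.129 0.154 0.184 0.203 0.194 0.193] 0.17611070343282864
```

View pics/w11c.png

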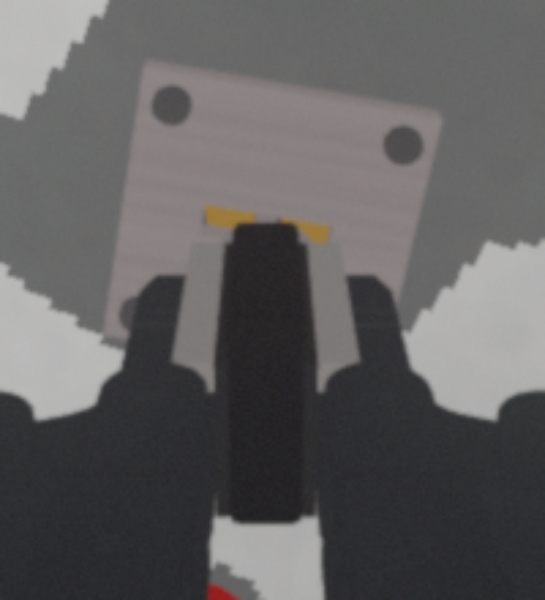

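Request:
{"fn": "send_rows", "kwargs": {"series": [{"translation": [0, 0, 0], "roll": -1, "hand": 0}, {"translation": [0, 0, 0], "roll": 0, "hand": 0}, {"translation": [0, 0, 0], "roll": 0, "hand": 0}, {"translation": [0, 0, 0], "roll": 0, "hand": 0}, {"translation": [0, 0, 0], "roll": 0, "hand": 0}]}}

```text
t: 19.78
ee_pos: [0.5494, -0.0965, 0.1138]
tool_rot: [0.577, 0.817, -0.0, 0.0]
force: [1.8, 1.1, 4.8]
width: 0.106
```

```bash
python3 - <<'E'
from h import *
M=[]
for i in range(6):
    f=grab('wrist'); M.append(sensors.get_obs()['wrist_torque'][2])
print(np.round(M,3),np.mean(M))
E
python3 st.py
```

```text
[0.182 0.199 0.209 0.217 0.22  0.234] 0.21008530976121534
t 20.08 tcp mm [549.4 -96.5 113.7] yaw 109.51 z [-0. -0. -1.] F [2.66 1.31 4.92] M [ 0.222 -0.607  0.234] w 0.107 q [-0.31  0.18  1.81 -0.    1.16 -0.66]
```

Net stop torque is about 0.16 N m, i.e. roughly 0.12 rad of press, held for over 1.5 s. Turning back home.

Request:
{"fn": "send_rows", "kwargs": {"series": [{"translation": [0, 0, 0], "roll": 2, "hand": 0}, {"translation": [-0.005, -0.01, 0], "roll": 3, "hand": 0}, {"translation": [-0.005, -0.01, 0], "roll": 3, "hand": 0}, {"translation": [-0.005, -0.01, 0], "roll": 3, "hand": 0}, {"translation": [-0.005, -0.01, 0], "roll": 3, "hand": 0}]}}

```text
t: 20.5
ee_pos: [0.5491, -0.0968, 0.1137]
tool_rot: [0.472, 0.881, -0.0, -0.0]
force: [1.9, 1.8, 5.8]
width: 0.106
```

```bash
python3 st.py
```

```text
t 20.5 tcp mm [549.1 -96.8 113.7] yaw 123.62 z [-0.  0. -1.] F [1.94 1.83 5.78] M [ 0.412 -0.539 -0.028] w 0.106 q [-0.32  0.18  1.81 -0.    1.16 -0.9 ]
```

Request:
{"fn": "send_rows", "kwargs": {"series": [{"translation": [-0.005, -0.01, 0], "roll": 3, "hand": 0}, {"translation": [-0.005, -0.01, 0], "roll": 3, "hand": 0}, {"translation": [-0.005, -0.01, 0], "roll": 3, "hand": 0}, {"translation": [-0.005, -0.01, 0], "roll": 3, "hand": 0}, {"translation": [-0.005, -0.01, 0], "roll": 3, "hand": 0}]}}

```text
t: 20.92
ee_pos: [0.5488, -0.097, 0.1137]
tool_rot: [0.353, 0.936, 0.0, -0.0]
force: [1.8, 2.0, 6.1]
width: 0.107
```

```bash
python3 st.py
```

```text
t 20.92 tcp mm [548.8 -97.  113.7] yaw 138.62 z [-0.001  0.    -1.   ] F [1.85 2.   6.06] M [ 0.578 -0.502 -0.04 ] w 0.107 q [-0.32  0.18  1.81  0.    1.16 -1.17]
```

Request:
{"fn": "send_rows", "kwargs": {"series": [{"translation": [-0.005, -0.01, 0], "roll": 3, "hand": 0}, {"translation": [-0.005, -0.01, 0], "roll": 3, "hand": 0}, {"translation": [-0.005, -0.01, 0], "roll": 3, "hand": 0}, {"translation": [-0.005, -0.01, 0], "roll": 3, "hand": 0}, {"translation": [-0.005, -0.01, 0], "roll": 3, "hand": 0}]}}

```text
t: 21.33
ee_pos: [0.5486, -0.0974, 0.1137]
tool_rot: [0.228, 0.974, 0.0, -0.0]
force: [3.1, 2.8, 6.2]
width: 0.109
```

```bash
python3 st.py
```

```text
t 21.33 tcp mm [548.6 -97.4 113.7] yaw 153.62 z [-0.001  0.001 -1.   ] F [3.05 2.79 6.22] M [ 0.622 -0.513 -0.024] w 0.109 q [-0.32  0.18  1.81  0.    1.16 -1.43]
```

Request:
{"fn": "send_rows", "kwargs": {"series": [{"translation": [0, -0.01, 0.01], "roll": 3, "hand": 0}, {"translation": [0, -0.01, 0], "roll": 3, "hand": 0}, {"translation": [0, -0.01, 0], "roll": 3, "hand": 0}, {"translation": [0, -0.01, 0], "roll": 3, "hand": 0}, {"translation": [0, -0.01, 0], "roll": 3, "hand": 0}]}}

```text
t: 21.75
ee_pos: [0.5485, -0.0978, 0.1137]
tool_rot: [0.099, 0.995, 0.0, -0.0]
force: [2.4, 4.0, 6.0]
width: 0.109
```

```bash
python3 st.py
```

```text
t 21.75 tcp mm [548.5 -97.8 113.7] yaw 168.62 z [-0.001  0.001 -1.   ] F [2.44 4.   5.96] M [ 0.715 -0.474 -0.071] w 0.109 q [-0.32  0.18  1.81  0.    1.16 -1.69]
```

Request:
{"fn": "send_rows", "kwargs": {"series": [{"translation": [-0.01, -0.01, 0], "roll": 3, "hand": 0}, {"translation": [-0.01, 0, 0], "roll": 3, "hand": 0}, {"translation": [-0.01, 0, 0], "roll": 3, "hand": 0}, {"translation": [-0.01, 0, 0], "roll": 3, "hand": 0}, {"translation": [0, 0, 0], "roll": 3, "hand": 0}]}}

```text
t: 22.17
ee_pos: [0.5483, -0.0981, 0.1137]
tool_rot: [-0.032, 1.0, 0.0, -0.0]
force: [2.8, 2.4, 5.0]
width: 0.109
```

```bash
python3 st.py
```

```text
t 22.17 tcp mm [548.3 -98.1 113.7] yaw -176.38 z [-0.  0. -1.] F [2.84 2.43 5.05] M [ 0.534 -0.671 -0.006] w 0.109 q [-0.32  0.17  1.81  0.    1.16 -1.95]
```

Request:
{"fn": "send_rows", "kwargs": {"series": [{"translation": [0, 0, 0], "roll": 3, "hand": 0}, {"translation": [0, 0, 0], "roll": 2, "hand": 0}, {"translation": [0, 0, 0], "roll": 1.5, "hand": 0}, {"translation": [0, 0, 0], "roll": 0, "hand": 0}]}}

```text
t: 22.5
ee_pos: [0.5482, -0.0982, 0.1137]
tool_rot: [-0.087, 0.996, 0.0, -0.0]
force: [3.2, 2.1, 4.9]
width: 0.107
```

```bash
python3 st.py
```

```text
t 22.5 tcp mm [548.2 -98.2 113.7] yaw -169.97 z [-0.  0. -1.] F [3.23 2.07 4.86] M [ 0.447 -0.583  0.003] w 0.107 q [-0.32  0.17  1.81  0.    1.16 -2.06]
```

Request:
{"fn": "send_rows", "kwargs": {"series": [{"translation": [0.02, 0, 0], "roll": 1, "hand": 0}, {"translation": [0, 0, 0], "roll": 1, "hand": 0}, {"translation": [0, 0, 0], "roll": 0, "hand": 0}]}}

```text
t: 22.75
ee_pos: [0.5483, -0.0983, 0.1137]
tool_rot: [-0.105, 0.994, 0.0, -0.0]
force: [1.8, 2.6, 5.1]
width: 0.111
```

```bash
cat > m.py <<'E'
from h import *
M=[]
for i in range(4):
    cams.grab_frame('wrist'); M.append(sensors.get_obs()['wrist_torque'][2])
print(np.round(M,3),np.mean(M))
E
python3 st.py;python3 m.py
```

```text
t 22.75 tcp mm [548.3 -98.3 113.7] yaw -167.97 z [-0.001  0.    -1.   ] F [1.81 2.61 5.07] M [ 0.417 -0.502 -0.023] w 0.111 q [-0.32  0.17  1.81 -0.    1.16 -2.1 ]
[-0.018 -0.055 -0.028 -0.017] -0.029563770935642414
```

Request:
{"fn": "send_rows", "kwargs": {"series": [{"translation": [0, 0, 0], "roll": 1, "hand": 0}, {"translation": [0, 0, 0], "roll": 0, "hand": 0}]}}

```text
t: 23.12
ee_pos: [0.5483, -0.0983, 0.1137]
tool_rot: [-0.113, 0.994, 0.0, -0.0]
force: [2.1, 2.4, 4.8]
width: 0.106
```

```bash
python3 st.py;python3 m.py
```

```text
t 23.12 tcp mm [548.3 -98.3 113.7] yaw -166.97 z [-0.001  0.    -1.   ] F [2.14 2.36 4.81] M [ 0.398 -0.494 -0.059] w 0.106 q [-0.32  0.17  1.81 -0.    1.16 -2.12]
[-0.055 -0.025 -0.079 -0.057] -0.05418521645780134
```

Request:
{"fn": "send_rows", "kwargs": {"series": [{"translation": [0, 0, 0], "roll": 0.7, "hand": 0}, {"translation": [0, 0, 0], "roll": 0, "hand": 0}]}}

```text
t: 23.48
ee_pos: [0.5483, -0.0983, 0.1137]
tool_rot: [-0.119, 0.993, 0.0, -0.0]
force: [1.8, 1.4, 5.8]
width: 0.105
```

```bash
python3 st.py;python3 m.py
```

```text
t 23.48 tcp mm [548.3 -98.3 113.7] yaw -166.29 z [-0.001  0.    -1.   ] F [1.84 1.41 5.81] M [ 0.395 -0.472 -0.087] w 0.105 q [-0.32  0.17  1.81 -0.    1.16 -2.13]
[-0.033 -0.062 -0.094 -0.101] -0.07265890328562039
```

Request:
{"fn": "send_rows", "kwargs": {"series": [{"translation": [0, 0, 0], "roll": 0.7, "hand": 0}, {"translation": [0, 0, 0], "roll": 0, "hand": 0}]}}

```text
t: 23.85
ee_pos: [0.5483, -0.0983, 0.1137]
tool_rot: [-0.125, 0.992, 0.0, -0.0]
force: [2.6, 2.1, 4.6]
width: 0.108
```

```bash
python3 st.py;python3 m.py
```

```text
t 23.85 tcp mm [548.3 -98.3 113.7] yaw -165.58 z [-0.001  0.    -1.   ] F [2.63 2.14 4.55] M [ 0.383 -0.448 -0.057] w 0.108 q [-0.32  0.17  1.81 -0.    1.16 -2.14]
[-0.03  -0.026 -0.065 -0.043] -0.041021371359082404
```

Request:
{"fn": "send_rows", "kwargs": {"series": [{"translation": [0, 0, 0], "roll": 1, "hand": 0}, {"translation": [0, 0, 0], "roll": 0, "hand": 0}]}}

```text
t: 24.22
ee_pos: [0.5483, -0.0983, 0.1137]
tool_rot: [-0.134, 0.991, 0.0, -0.0]
force: [1.5, 0.9, 6.0]
width: 0.11
```

```bash
python3 st.py;python3 m.py
```

```text
t 24.22 tcp mm [548.3 -98.3 113.7] yaw -164.58 z [-0.001  0.    -1.   ] F [1.54 0.88 6.04] M [ 0.362 -0.515 -0.094] w 0.11 q [-0.32  0.17  1.81 -0.    1.16 -2.16]
[-0.078 -0.09  -0.102 -0.072] -0.08552413854137544
```

```bash
python3 - <<'E'
from h import *
f=grab('wrist'); save(f,'wrist12')
c=f['pixels'][200:420,220:420]; cv2.imwrite('pics/w12c.png',cv2.resize(c,(545,600)))
E
```

```text
(no output)
```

View pics/w12c.png

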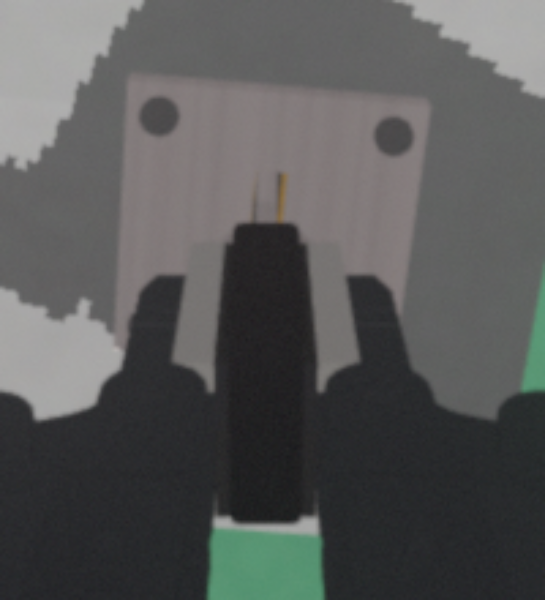

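Request:
{"fn": "send_rows", "kwargs": {"series": [{"translation": [0, 0, 0], "roll": 0.7, "hand": 0}, {"translation": [0, 0, 0], "roll": 0, "hand": 0}]}}

```text
t: 24.63
ee_pos: [0.5483, -0.0983, 0.1137]
tool_rot: [-0.14, 0.99, 0.0, -0.0]
force: [2.0, 2.2, 4.9]
width: 0.11
```

```bash
python3 st.py;python3 m.py
```

```text
t 24.63 tcp mm [548.3 -98.3 113.7] yaw -163.91 z [-0.001  0.    -1.   ] F [2.01 2.21 4.87] M [ 0.359 -0.404 -0.172] w 0.11 q [-0.32  0.17  1.81 -0.    1.16 -2.17]
[-0.125 -0.109 -0.16  -0.157] -0.1379171282970471
```

Home hard stop felt. Re-centring the key in the slot and drawing it out.

Request:
{"fn": "send_rows", "kwargs": {"series": [{"translation": [0, 0, 0], "roll": -2.5, "hand": 0}, {"translation": [0, 0, 0], "roll": -2, "hand": 0}, {"translation": [0.03, 0.03, 0], "roll": 0, "hand": 0}, {"translation": [0, 0, 0], "roll": 0, "hand": 0}]}}

```text
t: 25.17
ee_pos: [0.5481, -0.0984, 0.1137]
tool_rot: [-0.101, 0.995, -0.0, -0.001]
force: [-0.5, 0.2, 5.6]
width: 0.112
```

```bash
python3 st.py;python3 m.py
```

```text
t 25.17 tcp mm [548.1 -98.4 113.7] yaw -168.42 z [-0.002 -0.001 -1.   ] F [-0.45  0.18  5.57] M [0.011 0.007 0.024] w 0.112 q [-0.32  0.18  1.81 -0.    1.16 -2.09]
[ 0.018 -0.032 -0.05   0.01 ] -0.013740637032951896
```

Request:
{"fn": "send_rows", "kwargs": {"series": [{"translation": [0, 0, 0.1], "roll": 0, "hand": 0}, {"translation": [0, 0, 0.1], "roll": 0, "hand": 0}, {"translation": [0, 0, 0.1], "roll": 0, "hand": 0}, {"translation": [0, 0, 0], "roll": 0, "hand": 0}]}}

```text
t: 25.7
ee_pos: [0.5479, -0.0979, 0.116]
tool_rot: [-0.101, 0.995, 0.0, -0.001]
force: [0.6, 0.0, -0.4]
width: 0.106
```

```bash
python3 st.py
```

```text
t 25.7 tcp mm [547.9 -97.9 116. ] yaw -168.4 z [-0.002  0.    -1.   ] F [ 0.64  0.   -0.43] M [-0.059  0.005  0.043] w 0.106 q [-0.32  0.17  1.81 -0.    1.16 -2.09]
```

Request:
{"fn": "send_rows", "kwargs": {"series": [{"translation": [0, 0, 0.3], "roll": 0, "hand": 0}, {"translation": [0, 0, 0.3], "roll": 0, "hand": 0}, {"translation": [0, 0, 0.3], "roll": 0, "hand": 0}, {"translation": [0, 0, 0.3], "roll": 0, "hand": 0}, {"translation": [0, 0, 0.3], "roll": 0, "hand": 0}]}}

```text
t: 26.12
ee_pos: [0.549, -0.098, 0.1323]
tool_rot: [-0.101, 0.995, -0.0, 0.0]
force: [-0.0, -0.3, 0.0]
width: 0.108
```

Request:
{"fn": "send_rows", "kwargs": {"series": [{"translation": [0, 0, 0.4], "roll": 0, "hand": 0}, {"translation": [0, 0, 0.4], "roll": 0, "hand": 0}, {"translation": [0, 0, 0.6], "roll": 0, "hand": 0}, {"translation": [0, 0, 1.0], "roll": 0, "hand": 0}, {"translation": [0, 0, 1.0], "roll": 0, "hand": 0}]}}

```text
t: 26.53
ee_pos: [0.5488, -0.0979, 0.1666]
tool_rot: [-0.101, 0.995, 0.0, -0.0]
force: [0.8, -0.7, -0.9]
width: 0.105
```

Request:
{"fn": "send_rows", "kwargs": {"series": [{"translation": [0, 0, 1.0], "roll": 0, "hand": 0}, {"translation": [0, 0, 1.0], "roll": 0, "hand": 0}, {"translation": [0, 0, 1.0], "roll": 0, "hand": 0}, {"translation": [0, 0, 0], "roll": 0, "hand": 0}, {"translation": [0, 0, 0], "roll": 0, "hand": 0}]}}

```text
t: 26.95
ee_pos: [0.5495, -0.0982, 0.1969]
tool_rot: [-0.101, 0.995, -0.0, 0.001]
force: [-0.3, 0.8, -1.7]
width: 0.11
```

```bash
python3 st.py; python3 - <<'E'
from h import *
f=grab('wrist'); save(f,'wrist13')
E
```

```text
t 26.95 tcp mm [549.5 -98.2 196.9] yaw -168.39 z [ 0.002 -0.001 -1.   ] F [-0.29  0.75 -1.68] M [-0.02   0.057  0.014] w 0.11 q [-0.32  0.09  1.74 -0.    1.31 -2.09]
```

View pics/wrist13.png

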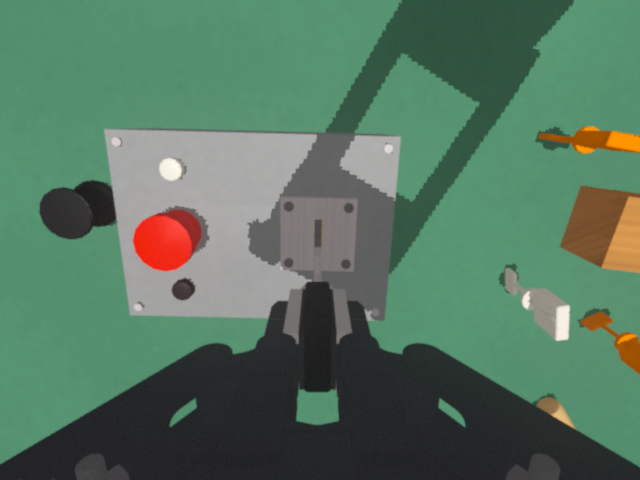

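The key is out at (317,270) and the slot is in line at (318,233). Returning to the block.

Request:
{"fn": "send_rows", "kwargs": {"series": [{"translation": [-0.4, 1.5, 0], "roll": -0.8, "hand": 0}, {"translation": [-0.4, 2.8, 0], "roll": -0.8, "hand": 0}, {"translation": [-0.4, 2.8, 0], "roll": -0.8, "hand": 0}, {"translation": [-0.5, 2.8, 0], "roll": -0.8, "hand": 0}, {"translation": [-0.5, 2.8, 0], "roll": -0.8, "hand": 0}]}}

```text
t: 27.42
ee_pos: [0.5259, 0.0301, 0.1947]
tool_rot: [-0.066, 0.998, 0.0, -0.001]
force: [-0.1, 0.1, -0.1]
width: 0.109
```

Request:
{"fn": "send_rows", "kwargs": {"series": [{"translation": [-0.5, 2.8, 0], "roll": -0.8, "hand": 0}, {"translation": [-0.5, 2.8, 0], "roll": -0.8, "hand": 0}, {"translation": [-0.4, 2.8, 0], "roll": -0.8, "hand": 0}, {"translation": [-0.4, 2.8, 0], "roll": -0.8, "hand": 0}, {"translation": [-0.3, 2.2, 0], "roll": -0.8, "hand": 0}]}}

```text
t: 27.83
ee_pos: [0.5047, 0.1649, 0.1948]
tool_rot: [-0.032, 1.0, 0.0, -0.001]
force: [1.6, -0.9, -0.8]
width: 0.104
```

Request:
{"fn": "send_rows", "kwargs": {"series": [{"translation": [0, 0.8, -1], "roll": 0, "hand": 0}, {"translation": [0, 0, -2], "roll": 0, "hand": 0}, {"translation": [0, 0, -1], "roll": 0, "hand": 0}, {"translation": [0, 0, 0], "roll": 0, "hand": 0}, {"translation": [0, 0, 0], "roll": 0, "hand": 0}]}}

```text
t: 28.25
ee_pos: [0.505, 0.1702, 0.1544]
tool_rot: [-0.031, 1.0, -0.0, -0.002]
force: [0.8, 0.4, -1.1]
width: 0.11
```

Request:
{"fn": "send_rows", "kwargs": {"series": [{"translation": [0, 0, 0], "roll": 0, "hand": 0}, {"translation": [0, 0, 0], "roll": 0, "hand": 0}, {"translation": [0, 0, 0], "roll": 0, "hand": 0}]}}

```text
t: 28.5
ee_pos: [0.5067, 0.1707, 0.1568]
tool_rot: [-0.031, 1.0, 0.0, 0.001]
force: [0.2, -0.1, -1.5]
width: 0.111
```

```bash
python3 st.py; python3 - <<'E'
from h import *
f=grab('wrist'); save(f,'wrist14')
E
python3 st.py
```

```text
t 28.5 tcp mm [506.7 170.7 156.8] yaw -176.43 z [ 0.002  0.    -1.   ] F [ 0.23 -0.08 -1.53] M [-0.014  0.016  0.007] w 0.111 q [ 0.18  0.07  1.84 -0.    1.23 -1.46]
t 28.55 tcp mm [506.6 170.8 156.7] yaw -176.42 z [ 0.002  0.    -1.   ] F [-0.8   0.58 -0.88] M [-0.035  0.061  0.04 ] w 0.106 q [ 0.18  0.07  1.84 -0.    1.23 -1.46]
```

View pics/wrist14.png

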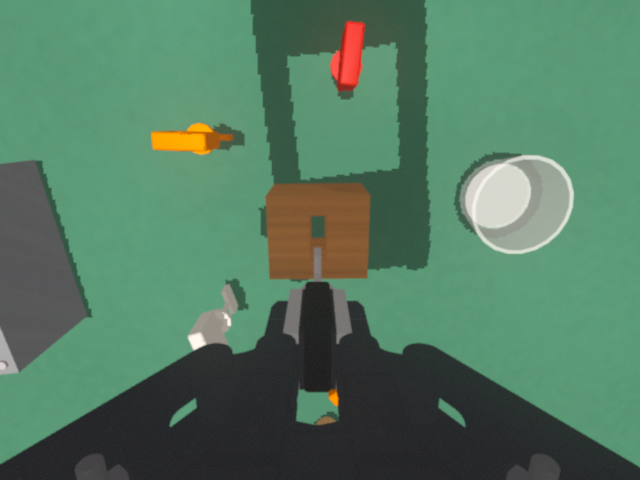

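The tip at (317,250) lines up with the block's slot at (317,225). Lowering.

Request:
{"fn": "send_rows", "kwargs": {"series": [{"translation": [-0.07, 0.06, -1], "roll": 0, "hand": 0}, {"translation": [0, 0, -1], "roll": 0, "hand": 0}, {"translation": [0, 0, -1], "roll": 0, "hand": 0}, {"translation": [0, 0, -0.5], "roll": 0, "hand": 0}, {"translation": [0, 0, 0], "roll": 0, "hand": 0}]}}

```text
t: 28.97
ee_pos: [0.5035, 0.1714, 0.1183]
tool_rot: [-0.032, 0.999, -0.0, -0.002]
force: [-0.1, 0.2, -1.3]
width: 0.116
```

```bash
python3 st.py
```

```text
t 28.97 tcp mm [503.5 171.4 118.3] yaw -176.38 z [-0.004 -0.001 -1.   ] F [-0.09  0.24 -1.35] M [-0.019 -0.029 -0.001] w 0.116 q [ 0.18  0.11  1.87 -0.    1.16 -1.45]
```

Request:
{"fn": "send_rows", "kwargs": {"series": [{"translation": [0, 0, -0.5], "roll": 0, "hand": 0}, {"translation": [0, 0, -0.5], "roll": 0, "hand": 0}, {"translation": [0, 0, -0.5], "roll": 0, "hand": 0}, {"translation": [0, 0, 0], "roll": 0, "hand": 0}]}}

```text
t: 29.3
ee_pos: [0.5045, 0.1715, 0.1046]
tool_rot: [-0.032, 1.0, -0.0, -0.001]
force: [-0.1, -0.0, -1.2]
width: 0.107
```

```bash
python3 st.py
```

```text
t 29.3 tcp mm [504.5 171.5 104.6] yaw -176.39 z [-0.002 -0.    -1.   ] F [-0.13 -0.03 -1.19] M [ 0.031 -0.012 -0.005] w 0.107 q [ 0.18  0.13  1.88 -0.    1.13 -1.45]
```

Request:
{"fn": "send_rows", "kwargs": {"series": [{"translation": [0, 0, -0.8], "roll": 0, "hand": 0}, {"translation": [0, 0, -0.8], "roll": 0, "hand": 0}, {"translation": [0, 0, -0.8], "roll": 0, "hand": 0}, {"translation": [0, 0, -0.6], "roll": 0, "hand": 0}, {"translation": [0, 0, -0.4], "roll": 0, "hand": 0}]}}

```text
t: 29.72
ee_pos: [0.5044, 0.1715, 0.0704]
tool_rot: [-0.031, 1.0, -0.0, -0.001]
force: [-0.2, -0.6, -0.8]
width: 0.103
```

Request:
{"fn": "send_rows", "kwargs": {"series": [{"translation": [0, 0, -0.1], "roll": 0, "hand": 0}, {"translation": [0, 0, 0], "roll": 0, "hand": 0}, {"translation": [0, 0, 0], "roll": 0, "hand": 0}, {"translation": [0, 0, 0], "roll": 0, "hand": 0}]}}

```text
t: 30.05
ee_pos: [0.5056, 0.1717, 0.0713]
tool_rot: [-0.032, 1.0, 0.0, 0.0]
force: [-0.2, -0.2, -1.6]
width: 0.11
```

```bash
python3 st.py
```

```text
t 30.05 tcp mm [505.6 171.7  71.3] yaw -176.39 z [ 0.001  0.    -1.   ] F [-0.23 -0.18 -1.64] M [ 0.005 -0.007  0.023] w 0.11 q [ 0.18  0.18  1.9  -0.    1.06 -1.45]
```

Request:
{"fn": "send_rows", "kwargs": {"series": [{"translation": [0, 0, -0.2], "roll": 0, "hand": 0}, {"translation": [0, 0, -0.15], "roll": 0, "hand": 0}, {"translation": [0, 0, -0.1], "roll": 0, "hand": 0}, {"translation": [0, 0, 0], "roll": 0, "hand": 0}]}}

```text
t: 30.38
ee_pos: [0.505, 0.1716, 0.066]
tool_rot: [-0.032, 1.0, -0.0, -0.0]
force: [0.7, -0.1, -1.0]
width: 0.106
```

```bash
python3 st.py
```

```text
t 30.38 tcp mm [505.  171.6  66. ] yaw -176.39 z [-0. -0. -1.] F [ 0.73 -0.09 -1.04] M [ 0.014  0.036 -0.039] w 0.106 q [ 0.18  0.19  1.9  -0.    1.06 -1.45]
```

Request:
{"fn": "send_rows", "kwargs": {"series": [{"translation": [0, 0, -0.05], "roll": 0, "hand": 0}, {"translation": [0, 0, 0], "roll": 0, "hand": 0}, {"translation": [0, 0, 0], "roll": 0, "hand": 0}]}}

```text
t: 30.63
ee_pos: [0.5052, 0.1716, 0.0659]
tool_rot: [-0.032, 1.0, -0.0, -0.0]
force: [-0.4, 0.1, 1.1]
width: 0.106
```

```bash
python3 st.py
```

```text
t 30.63 tcp mm [505.2 171.6  65.9] yaw -176.39 z [-0. -0. -1.] F [-0.4   0.09  1.13] M [-0.056  0.176  0.06 ] w 0.106 q [ 0.18  0.19  1.9  -0.    1.06 -1.45]
```

The collar touches at the original height (65.9 mm). Releasing.

Request:
{"fn": "send_rows", "kwargs": {"series": [{"translation": [0, 0, 0], "roll": 0, "hand": 0.15}, {"translation": [0, 0, 0], "roll": 0, "hand": 0.25}, {"translation": [0, 0, 0], "roll": 0, "hand": 0.4}, {"translation": [0, 0, 0], "roll": 0, "hand": 0.5}, {"translation": [0, 0, 0], "roll": 0, "hand": 0.5}]}}

```text
t: 31.05
ee_pos: [0.5052, 0.1716, 0.0658]
tool_rot: [-0.032, 1.0, 0.0, 0.0]
force: [0.4, 0.2, -0.4]
width: 0.503
```

```bash
python3 st.py; python3 - <<'E'
from h import *
f=grab('wrist'); save(f,'wrist15')
E
```

```text
t 31.05 tcp mm [505.2 171.6  65.8] yaw -176.39 z [ 0.  0. -1.] F [ 0.43  0.21 -0.42] M [0.011 0.025 0.003] w 0.503 q [ 0.18  0.19  1.9   0.    1.05 -1.45]
```

View pics/wrist15.png

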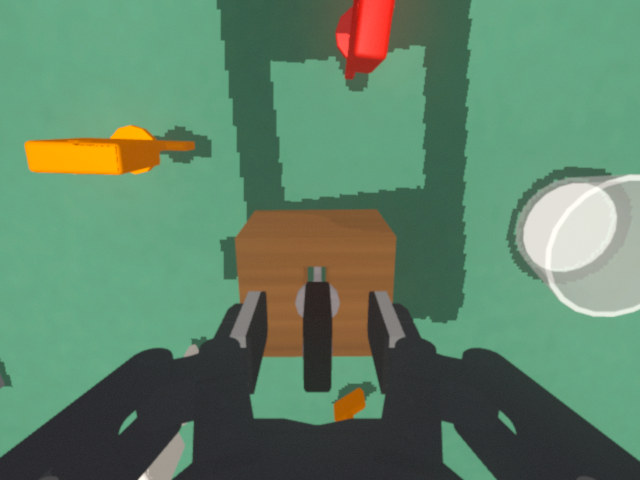

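The key stands as it did before the grasp, with the head at (317,335) and the collar at (317,300). Lifting away.

Request:
{"fn": "send_rows", "kwargs": {"series": [{"translation": [0, 0, 1], "roll": 0, "hand": 0.5}, {"translation": [0, 0, 2], "roll": 0, "hand": 0.5}, {"translation": [0, 0, 2.5], "roll": 0, "hand": 0.5}, {"translation": [0, 0, 2.5], "roll": 0, "hand": 0.5}, {"translation": [0, 0, 2.5], "roll": 0, "hand": 0.5}]}}

```text
t: 31.52
ee_pos: [0.505, 0.1716, 0.1726]
tool_rot: [-0.031, 1.0, 0.0, 0.0]
force: [0.1, 0.5, 0.6]
width: 0.504
```

Request:
{"fn": "send_rows", "kwargs": {"series": [{"translation": [0, 0, 2.5], "roll": 0, "hand": 0.5}, {"translation": [0, 0, 2], "roll": 0, "hand": 0.5}, {"translation": [-1, -2, 0], "roll": 0, "hand": 0.5}, {"translation": [-1, -2, 0], "roll": 0, "hand": 0.5}, {"translation": [0, 0, 0], "roll": 0, "hand": 0.5}]}}

```text
t: 31.93
ee_pos: [0.4843, 0.1296, 0.217]
tool_rot: [-0.031, 1.0, -0.001, 0.0]
force: [-0.4, 0.0, -0.5]
width: 0.499
```

```bash
python3 st.py; python3 - <<'E'
from h import *
s=grab('scene'); w=grab('wrist'); save(w,'wrist16'); save(s,'scene16')
a=cv2.resize(s['pixels'][235:305,370:440],(400,400),interpolation=cv2.INTER_NEAREST)
b=cv2.resize(s['pixels'][80:380,230:530],(400,400))
cv2.imwrite('pics/fin.png',np.hstack([a,b]))
E
```

```text
t 31.93 tcp mm [484.3 129.6 217. ] yaw -176.45 z [ 0.001 -0.001 -1.   ] F [-0.41  0.   -0.5 ] M [0.03  0.001 0.022] w 0.499 q [ 0.1  -0.07  1.86 -0.    1.35 -1.53]
```

View pics/fin.png

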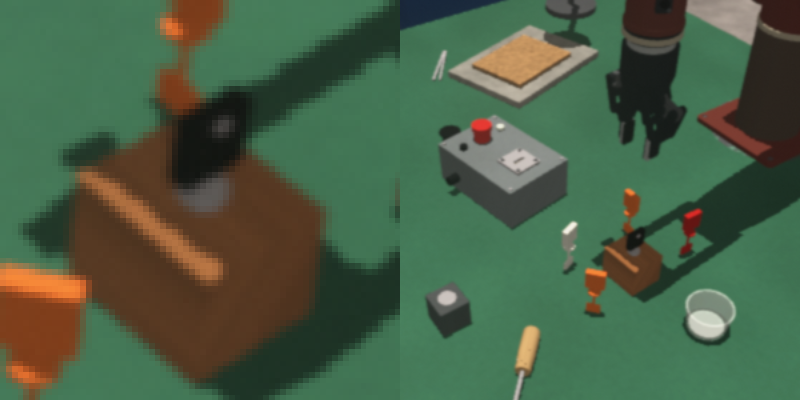

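View pics/wrist16.png

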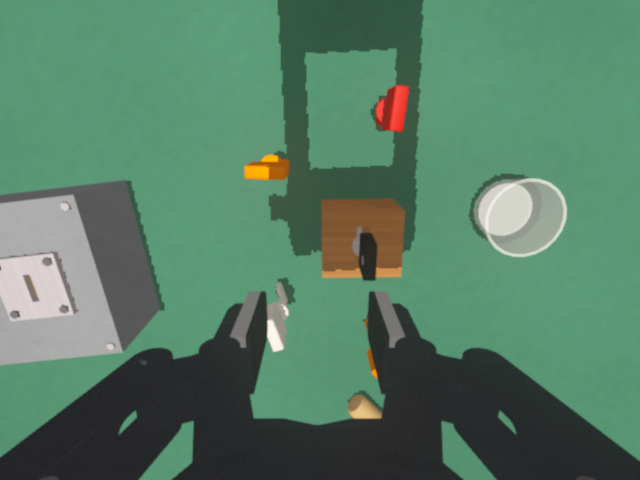

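The final views show the key upright in the block, seated on its collar (wrist view: collar at (357,245)). The other things on the bench are where they were. Handing in.

```bash
python3 -c "
from plant import sign_off
print(sign_off())"
```

```text
the job is handed in; nothing more can be done
None
```

I re-armed the mill and handed the job in at about 32 s of the 72 s allowed. The black-headed key is back in its wooden block.

- **Insertion:** I found the slot with the wrist camera, and the key went in without rubbing. It reached the lock floor at the predicted depth with about 2 N, rising to at most 6.5 N while turning.
- **Stop:** I felt the sprung stop after about 72–74° of clockwise turn. I pressed on to about 80.5° and held it there for more than half a second, with most of the press held for longer. The total torque was about 0.21 N m, which I estimate as 0.1–0.15 rad of press.
- **Home and out:** I turned the key back until it met the home hard stop at about 0.14 N m. I then lined it up with the slot, and it drew out freely.
- **Back in the block:** The collar touched the block at the same height as when I picked it up (TCP z 65.9 mm). The last wrist and scene pictures show the key upright on its collar, and the tub, look-alikes, scriber and doming block look undisturbed.

Three checks were less certain:
- **Torque noise:** The torque readings vary by about 0.03–0.05 N m, so the press depth is an estimate.
- **Home angle:** The home stop came about 5° past the visual slot direction, not the 3.4° expected from play. The key may have twisted slightly in the grip, or my angle may be off.
- **Side correction:** One small sideways correction during the turn went the wrong way. The side force stayed under 5 N and I reversed it.

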